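# Charge a laboratory grinding jar and bolt its cover down evenly

## Task

Make the grinding jar ready for a run: tip the orange dust lid up by its tab, lift it off and lay it flat on the bench, put every steel ball from the blue rack into the jar, then set the steel cover on the jar with two of its ears in the jar's guide forks and let go of it. Tighten the cover's four wing screws clockwise and crisscross, each pass doing one screw, then the one opposite it, then the other two, in two passes: about a sixth of a turn on each screw in the first pass, then each one on until it stops. Leave the beaker and the white bottle where they stand.

Things in the scene. Friction and masses are not known exactly. Their poses are not given: they have to be found in the camera images.
- jar_mouth (a point): centre of the mouth of the fixed stainless grinding jar, in the plane of its rim, 100 mm above the bench, z up. Jar 144 mm across outside, 130 mm inside; inner floor 88 mm below the rim. Four bolting lugs flush with the rim reach 111 mm from the axis along this point's +x, +y, -x and -y
- jar: the jar; origin at the centre of its underside, axes as at its mouth. Its +x and -x lugs each carry a guide fork for an ear of the cover: two dark upright prongs 36 mm apart inside, flared outward, 13 mm tall above the rim, 91 to 109 mm from the axis
- lid_tab (a point): in the upright tab at the edge of the orange dust lid: a fin 12 mm thick (along y), 24 mm long (along x), its top 10 mm above this point and its foot, the disc's top face, 22 mm below. The lid's centre is 58 mm away along -x; +x points outward, z up from the lid's face. 33 mm up when flat on the bench
- lid: the dust lid, loose, 130 g, a disc 144 mm across and 5 mm thick whose underside lies on the jar's rim, with a slack plug below it 6 mm deep, 118 mm across; origin at the centre of the plug's underside, +x towards the tab
- cover_grip (a point): middle of the black bow handle's bar, on the cover's axis. Bar 14 mm thick (x), 14 mm high, 86 mm long (y), 60 mm of it clear between the legs, 31 mm of room under it. Top of the cover's disc 45 mm below this point, underside of disc and ears 55 mm below (this face sits on the jar's rim), underside of the spigot 63 mm below (rests on the bench)
- cover: steel cover, 0.9 kg with its screws; origin at the centre of the spigot's underside, z up. Disc 160 mm across, 10 mm thick, four like ears 30 mm wide along +x, +y, -x, -y out to 108 mm; below it a tapered spigot 8 mm deep, 122 to 112 mm across, that enters the jar's mouth. Any of the four quarter turns fits the forks, 3 mm play each side
- wing1_grip (a point): middle of brass wing screw 1, upright on the cover's +x ear, 92 mm from the cover's axis; opposite to screw 3. Its wing is a flat upright blade 46 mm long (along x), 9 mm thick (along y) and 28 mm tall, from 18 mm below this point to 10 mm above it; below the blade a washer 20 mm across. The cover's top face is 26 mm below this point; the forks' prongs end 3 mm above that face
- wing2_grip (a point): the same for wing screw 2, on the cover's +y ear, opposite to screw 4
- wing3_grip (a point): the same for wing screw 3, on the cover's -x ear, opposite to screw 1
- wing4_grip (a point): the same for wing screw 4, on the cover's -y ear, opposite to screw 2
- wing1 (a joint): the clockwise turn (seen from above) of captive wing screw 1 in the cover, rad: 0 to 0.2 as found (slack), 2.2 = hard stop, fully tight; stiff turn of about 0.1 N m, stays where it is left
- wing2 (a joint): the clockwise turn (seen from above) of captive wing screw 2 in the cover, rad: 0 to 0.2 as found (slack), 2.2 = hard stop, fully tight; stiff turn of about 0.1 N m, stays where it is left
- wing3 (a joint): the clockwise turn (seen from above) of captive wing screw 3 in the cover, rad: 0 to 0.2 as found (slack), 2.2 = hard stop, fully tight; stiff turn of about 0.1 N m, stays where it is left
- wing4 (a joint): the clockwise turn (seen from above) of captive wing screw 4 in the cover, rad: 0 to 0.2 as found (slack), 2.2 = hard stop, fully tight; stiff turn of about 0.1 N m, stays where it is left
- ball1_center (a point): centre of steel grinding ball 1, 40 mm diameter, 260 g, in a pocket of the blue rack; may be absent; it stands 16 mm above the rack's top face
- ball2_center (a point): centre of steel grinding ball 2, 40 mm diameter, 260 g, in a pocket of the blue rack; may be absent
- ball3_center (a point): centre of steel grinding ball 3, 40 mm diameter, 260 g, in a pocket of the blue rack; may be absent
- ball4_center (a point): centre of steel grinding ball 4, 40 mm diameter, 260 g, in a pocket of the blue rack; may be absent
- rack: fixed blue ball rack, a block 260 mm long (x), 70 mm wide (y), 22 mm tall, with four shallow pockets in a row at x = -90, -30, 30 and 90 mm; origin at the centre of its underside
- beaker: bystander: clear plastic beaker, 72 mm across, 90 mm tall; origin at the centre of its underside
- flask: bystander: white plastic bottle with red cap, 60 mm across, 130 mm tall; origin at the centre of its underside
There are look-alikes about, which are no part of the job. What is shaped like the jar but green is not meant.

How it is judged:
On the way, in this order (a step that is already met when the one before it is completed fails the run):
1. the dust lid is tipped up by its tab (over 0.12 rad) at the jar's mouth (angle between lid_tab's own z axis and vertical above 0.12 rad and horizontal distance between lid_tab and jar_mouth below 0.1 m and height (world z) of lid_tab above 0.12 m), for 0.1 s.
2. the dust lid lies flat on the bench, right way up, clear of the jar and let go (height (world z) of lid_tab below 0.045 m and angle between lid_tab's own z axis and vertical below 0.1 rad and horizontal distance between lid_tab and jar_mouth above 0.12 m and contact force between the fingers and lid below 0.3 N), for 0.2 s.
3. every ball lies in the jar (horizontal distance between each of ball1_center, ball2_center, ball3_center, ball4_center and jar_mouth below 0.06 m and z of ball1_center in the frame of jar_mouth between -0.11 and -0.025 m and z of ball2_center in the frame of jar_mouth between -0.11 and -0.025 m and z of ball3_center in the frame of jar_mouth between -0.11 and -0.025 m and z of ball4_center in the frame of jar_mouth between -0.11 and -0.025 m), for 0.2 s.
4. the cover sits home on the jar, ears in the forks, let go, its screws still slack (under 0.5 rad) (horizontal distance between cover_grip and jar_mouth below 0.007 m and z of cover_grip in the frame of jar_mouth between 0.05 and 0.059 m and angle between cover_grip's own z axis and vertical below 0.03 rad and (angle between the x axis of cover_grip and the x axis of jar_mouth, either way round below 0.08 rad or angle between the x axis of cover_grip and the y axis of jar_mouth, either way round below 0.08 rad) and contact force between the fingers and cover below 0.3 N and value of joint each of wing1, wing2, wing3, wing4 below 0.5 rad), for 0.2 s.
5. first pass: two opposite screws are turned (over 0.65 rad) with the other two still slack (under 0.5) (((value of joint each of wing1, wing3 above 0.65 rad and value of joint each of wing2, wing4 below 0.5 rad) or (value of joint each of wing2, wing4 above 0.65 rad and value of joint each of wing1, wing3 below 0.5 rad))), for 0.1 s.
6. first pass done: all four screws between 0.65 and 1.5 rad, the cover still home (value of joint wing1 between 0.65 and 1.5 rad and value of joint wing2 between 0.65 and 1.5 rad and value of joint wing3 between 0.65 and 1.5 rad and value of joint wing4 between 0.65 and 1.5 rad and horizontal distance between cover_grip and jar_mouth below 0.007 m and z of cover_grip in the frame of jar_mouth between 0.05 and 0.059 m and angle between cover_grip's own z axis and vertical below 0.03 rad and (angle between the x axis of cover_grip and the x axis of jar_mouth, either way round below 0.08 rad or angle between the x axis of cover_grip and the y axis of jar_mouth, either way round below 0.08 rad)), for 0.1 s.
7. second pass: two opposite screws are tight (over 1.8 rad) with the other two not yet (under 1.5) (((value of joint each of wing1, wing3 above 1.8 rad and value of joint each of wing2, wing4 below 1.5 rad) or (value of joint each of wing2, wing4 above 1.8 rad and value of joint each of wing1, wing3 below 1.5 rad))), for 0.1 s.
8. second pass done: all four screws are tight (over 1.8 rad) (value of joint each of wing1, wing2, wing3, wing4 above 1.8 rad), for 0.1 s.
At the end, for the whole second after the job is handed in: All four screws over 1.8 rad; cover home on the jar (7 mm off axis, 4 mm in height, 0.03 rad tilt, ears 0.08 rad off the lugs at most); every ball in the jar; dust lid flat on the bench, tab over 120 mm from the jar axis; bystanders upright within 30 mm; all let go (all of step 2 and all of step 3 and all of step 8 and horizontal distance between cover_grip and jar_mouth below 0.007 m and z of cover_grip in the frame of jar_mouth between 0.05 and 0.059 m and angle between cover_grip's own z axis and vertical below 0.03 rad and (angle between the x axis of cover_grip and the x axis of jar_mouth, either way round below 0.08 rad or angle between the x axis of cover_grip and the y axis of jar_mouth, either way round below 0.08 rad) and linear speed of cover below 0.02 m/s); the robot touches nothing.
It fails at once if the beaker or bottle is shifted over 30 mm or tipped over 0.4 rad (distance of any of beaker, flask from where it was at the start of the episode above 0.03 m or angle between any of beaker, flask's own z axis and vertical above 0.4 rad).
It fails at once if the cover is drawn down on one side: a screw is past 1.65 rad while another is still under 0.6 (value of joint any of wing1, wing2, wing3, wing4 above 1.65 rad and value of joint any of wing1, wing2, wing3, wing4 below 0.6 rad).
Of ball1, ball2, ball3, ball4 only 2 to 4 are there at a start; the rules pass over those that are not, and their reading is None.
At some moment in a run one of cover may be knocked a few centimetres aside while the robot is not near it.
It also fails if it takes over 210 s, if anything falls off the work surface, if the arm or the gripper's body presses on something with over 40 N, if the wrist force passes 120 N, or if a joint passes its speed limit or range.

## Robot

A 7-joint arm with a two-finger parallel gripper is mounted at the origin on the work surface. World frame = base frame: x ahead of the robot, y to its left, z up, the work surface at z = 0. Lengths are in m, angles in rad, forces in N, time in s.
With the tool pointing down it reaches from about 0.35 to 0.9 m from the base axis. Payload 8.1 kg.
Tool frame: the origin (TCP) lies at the very end of the fingers, on their centre line; the grasp point (between the pads) lies 19 mm behind it; z points along the fingers, x is the direction in which the jaws open and shut, and the axes are right-handed (so a half turn about z gives the same grasp; the last joint's range is limited). The gripper opens to 92 mm and grips with 3 to 60 N. Pads are 19 mm wide; open, the fingers measure 130 mm over their backs; the gripper's body (75 mm by 190 mm) begins 47 mm behind the grasp point.
Start: joints at [1.062, 0.434, 0.025, 1.573, -0.012, 1.134, -0.075], TCP at [0.247, -0.574, 0.227] pointing down, gripper open.
Joint ranges: [-2.62, 2.62], [-0.44, 2.09], [-1.27, 1.32], [0.08, 2.57], [-1.32, 4.46], [0.12, 2], [-2.74, 2.74]. Speed limits (rad/s): [2.22, 2.22, 3.01, 3.01, 3.14, 3.14, 3.14].

## Interface

Orientations are given as a rotation vector (axis times angle).
In Python, from cell import status, viewer, arm gives the robot as it stands.
- The arm moves only by the tool jog_arm, never from a script. Its argument "commands" is text: rows parted by semicolons, each of 7 numbers parted by spaces: the closure, from -1 (fully open) to 1 (shut), then the shift along the world's x, y, z normalised to -1 to 1, where 1 is 0.3 m, then the turn, a rotation vector about the world's x, y, z normalised to -1 to 1, where 1 is 2 pi rad. In form: jaw dx dy dz wx wy wz; .... A call has exactly 5 rows; each row shifts and turns the commanded pose from where the row before left it; what a row does not reach is not made up. A row lasts 1/10 s, in which the tool goes at most 50 mm and 8.59 degrees, less where a joint would pass 70% of its speed; a pose out of reach is approached as far as the arm can. A call with a number of a shift or a turn outside -1 to 1 is refused whole. A call with a gripper value outside its range is refused whole. The fingers move at their own pace and stop on an object; "force" is the grip in N (left out, the last holds). Time passes only in rows, so rows that do not move let the fingers close, or fill a call up. It gives the time, the measured TCP pose, the force and the opening at its end, in the units of the state.
- status.observe(): the state, without advancing time (a new reading comes with each control period).
- viewer.get_image(name): name is "side" or "top"; returns a dict with "pixels" (400x640x3 uint8, red, green, blue), "z_map" (400x640 float32, m along the optical axis (not along the pixel's ray), 0 where there is no reading), "camera_matrix" (3x3 intrinsics, pixels), "k1" (the pictures are not rectified: a ray, as slopes to the right and down, at radius r is drawn at 1 + k1 r^2 times it, then the intrinsics apply), "R" (3x3) and "t" (3): a world point X has camera coordinates R X + t. Camera axes: x right, y down, z forward; pixel columns grow to the right and rows downward; lengths in m; the calibration is good to about 2 mm. A picture is of the moment at which its call begins.
- arm.sign_off(): hands the job in, once; it reports no verdict.
The state is a dict: "clock": time; "joints": joint angles; "dq": joint speeds; "joint_efforts": joint torques, N m; "position": TCP position; "ee_rot": TCP orientation; "force": force on the tool from outside, world axes, zero at the start; "ft_torque": the same for the moment, N m; "width": opening from 0.0 (shut) to 1.0 (fully open).
Only numpy, scipy, OpenCV 4.12 (cv2) and the standard library are available. Lean on these libraries where they do the work, as an engineer would, in place of code of your own. Each camera call takes 0.05 s, during which the arm holds its last target. There are 200 camera calls.

## Working session

There is one attempt and no reset: what is moved stays moved. The work goes in short steps, Python scripts to look and compute and a tool call to move; the robot and the scene stay as the last step left them, time stands still between calls to the robot, and variables do not carry over. Pictures are saved under pics/ and viewed, about 12 in all and at most 16, crops included, and the job is handed in when it is done.

Besides the shell and the picture viewer there is one more tool, called after "Emit:" by a JSON object that holds its "method" and its "body", one argument or row to a line. jog_arm: Moves the arm, as the interface text tells. Scaled input: -1 to 1 covers 0.3 m each way for a shift and 2 pi rad each way for a turn. Its arguments: {"type":"object","properties":{"commands":{"type":"string"},"force":{"type":"number"}},"required":["commands"]}

```bash
ls; mkdir -p pics
cat > h.py <<'E'
import numpy as np, cv2
from cell import status, viewer, arm
def grab(n):
    im=viewer.get_image(n); im['n']=n; return im
def save(im,name,box=None,s=1):
    p=im['pixels'][...,::-1]
    if box: x0,y0,x1,y1=box; p=p[y0:y1,x0:x1]
    cv2.imwrite('pics/'+name,cv2.resize(p,None,fx=s,fy=s,interpolation=cv2.INTER_CUBIC))
def slopes(im,uv):
    uv=np.atleast_2d(np.asarray(uv,float)); K=np.array(im['camera_matrix']); k=im['k1']
    d=np.c_[(uv[:,0]-K[0,2])/K[0,0],(uv[:,1]-K[1,2])/K[1,1]]; s=d.copy()
    for _ in range(20): s=d/(1+k*(s**2).sum(1,keepdims=True))
    return s
def plane(im,uv,z):
    s=slopes(im,uv); R=np.array(im['R']);t=np.array(im['t'])
    C=-R.T@t; D=np.c_[s,np.ones(len(s))]@R
    return C+D*((z-C[2])/D[:,2])[:,None]
def cloud(im):
    h,w=im['z_map'].shape; v,u=np.mgrid[:h,:w]
    s=slopes(im,np.c_[u.ravel(),v.ravel()]); z=im['z_map'].ravel()[:,None]
    P=(np.c_[s,np.ones(len(s))]*z-np.array(im['t']))@np.array(im['R'])
    P[z[:,0]==0]=np.nan
    return P.reshape(h,w,3)
def proj(im,X):
    c=np.atleast_2d(X)@np.array(im['R']).T+np.array(im['t']); s=c[:,:2]/c[:,2:]
    s=s*(1+im['k1']*(s**2).sum(1,keepdims=True)); K=np.array(im['camera_matrix'])
    return np.c_[s[:,0]*K[0,0]+K[0,2],s[:,1]*K[1,1]+K[1,2]]
E
python3 - <<'E'
from h import *
for n in('top','side'):
    im=grab(n); save(im,n+'0.png',s=1.25); R=np.array(im['R']);print(n,-R.T@np.array(im['t']),R,im['camera_matrix'],im['k1'])
print(status.observe())
E
```

```text
pics
top [ 0.34814648 -0.05521972  1.21314737] [[-2.86412109e-02 -9.99568899e-01 -6.45739387e-03]
 [-9.80183864e-01  2.93513307e-02 -1.95903272e-01]
 [ 1.96008351e-01  7.18526358e-04 -9.80601963e-01]] [[382.38435122   0.         318.46575951]
 [  0.         382.38435122 201.07428732]
 [  0.           0.           1.        ]] -0.023455893619877575
side [0.0793519  0.5099081  0.78307874] [[-0.77359103 -0.63353825 -0.01364577]
 [-0.42674727  0.53676316 -0.72785444]
 [ 0.46844817 -0.55723837 -0.68559588]] [[366.64792321   0.         321.12467124]
 [  0.         366.64792321 200.92014465]
 [  0.           0.           1.        ]] -0.07086201607451013
{'clock': 0.1, 'joints': array([ 1.06241129,  0.43515506,  0.02498721,  1.57399761, -0.01157372,
        1.13401224, -0.07512001]), 'dq': array([ 7.46340413e-05, -1.39931682e-03,  4.17388453e-04, -2.51811473e-03,
       -4.99325736e-05, -5.56341251e-04,  1.40145257e-03]), 'joint_efforts': array([ 4.02922451e-03, -6.69126034e+01,  9.88117084e-01, -3.15146613e+01,
       -6.06151228e-02,  3.74453457e-02,  2.27648121e-05]), 'position': array([ 0.24646716, -0.57385123,  0.22602582]), 'ee_rot': array([-2.62288320e+00,  1.72800910e+00,  1.99854856e-03]), 'force': array([-0.3248189 , -1.01777754, -0.40552543]), 'ft_torque': array([ 0.01413018, -0.00469739, -0.03981275]), 'width': 1.0043329975624353}
```

View pics/top0.png

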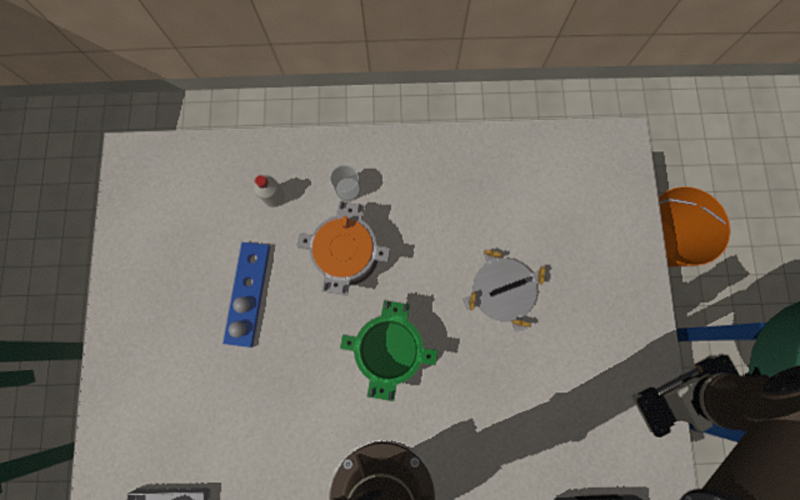

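View pics/side0.png

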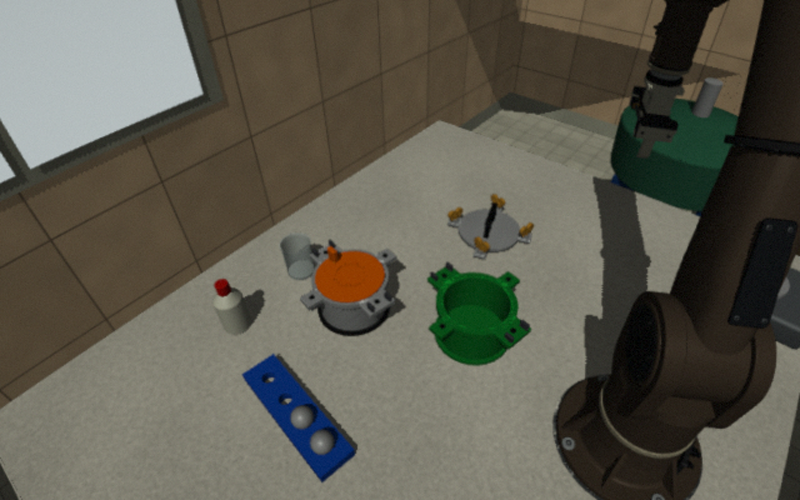

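The top view shows the orange lid at about (343,247), with its tab at (348,222) facing away from the robot. The rack has two balls, at (243,304) and (238,328), and the cover is at (505,290). In the side view the steel jar is at (350,285); the green one is the decoy.

```bash
cat > meas.py <<'E'
from h import *
def scene(n,imv=None):
    im=imv or grab(n); P=cloud(im); hsv=cv2.cvtColor(im['pixels'],cv2.COLOR_RGB2HSV).astype(int)
    return im,P,hsv[...,0],hsv[...,1],hsv[...,2]
def rng(P,x0,x1,y0,y1,z0,z1):
    return (P[...,0]>x0)&(P[...,0]<x1)&(P[...,1]>y0)&(P[...,1]<y1)&(P[...,2]>z0)&(P[...,2]<z1)
def circ(p):
    A=np.c_[2*p[:,:2],np.ones(len(p))]; c=np.linalg.lstsq(A,(p[:,:2]**2).sum(1),rcond=None)[0]
    return c[:2],np.sqrt(c[2]+c[0]**2+c[1]**2)
def sphere(p):
    A=np.c_[2*p,np.ones(len(p))]; c=np.linalg.lstsq(A,(p**2).sum(1),rcond=None)[0]
    return c[:3],np.sqrt(c[3]+(c[:3]**2).sum())
E
python3 - <<'E'
from meas import *
for n in('top','side'):
    im,P,H,S,V=scene(n)
    print('==',n)
    bench=rng(P,.3,.8,-.4,.5,-.02,.015)&(S<60); print('bench z',np.nanmedian(P[bench][:,2]),P[bench][:,2].std())
    o=(H>5)&(H<18)&(S>150)&(V>60)&rng(P,.3,.9,-.3,.5,.05,.2)
    d=o&(P[...,2]<.112); t=o&(P[...,2]>.118)
    k=cv2.findContours(d.astype(np.uint8),cv2.RETR_EXTERNAL,cv2.CHAIN_APPROX_NONE)[0]; k=max(k,key=cv2.contourArea)[:,0]
    pl=plane(im,k,.105); print('lid circ',circ(pl),'med z',np.median(P[d][:,2]),'mean',P[d].mean(0))
    print('tab n',t.sum(),P[t].mean(0),P[t].min(0),P[t].max(0))
    b=(H>100)&(H<130)&(S>120)&rng(P,.2,.9,-.1,.6,.012,.035)
    r=cv2.minAreaRect(P[b][:,:2].astype(np.float32)); print('rack',r)
    g=(S<60)&rng(P,r[0][0]-.15,r[0][0]+.15,r[0][1]-.09,r[0][1]+.09,.027,.07)
    nn,L=cv2.connectedComponents(g.astype(np.uint8))
    for i in range(1,nn):
        q=P[L==i]
        if len(q)>25: print('ball',len(q),q.mean(0).round(4),sphere(q), q[:,2].max())
    hb=(V<60)&rng(P,.2,.9,-.5,0,.05,.1)
    nn,L,st,_=cv2.connectedComponentsWithStats(hb.astype(np.uint8)); i=1+np.argmax(st[1:,4]); q=P[L==i]
    print('bar',len(q),cv2.minAreaRect(q[:,:2].astype(np.float32)),q.mean(0),q[:,2].max())
    w=(H>8)&(H<30)&(S>100)&rng(P,.2,.9,-.5,0,.012,.09)
    nn,L=cv2.connectedComponents(w.astype(np.uint8))
    for i in range(1,nn):
        q=P[L==i]
        if len(q)>12: print('wing',len(q),q.mean(0).round(4),q[:,2].max(),cv2.minAreaRect(q[:,:2].astype(np.float32)))
    pr=(V<90)&(S<80)&rng(P,.3,.8,-.1,.25,.1,.13)
    nn,L=cv2.connectedComponents(pr.astype(np.uint8))
    for i in range(1,nn):
        q=P[L==i]
        if len(q)>3: print('prong',len(q),q.mean(0).round(4))
    gl=(S<60)&(V>90)&rng(P,.3,.9,-.1,.25,.085,.11)
    print('lug pts',gl.sum())
    np.save('cl_'+n+'.npy',P)
E
```

```text
== top
bench z -3.7989347347946905e-05 0.002752247163868913
lid circ (array([0.58245701, 0.07868895]), np.float64(0.06794169033750613)) med z 0.10499478362668992 mean [0.58243432 0.07839783 0.10491994]
tab n 40 [0.63791353 0.06919042 0.13351731] [0.6277048  0.06223477 0.11806073] [0.6511961  0.07623207 0.13932573]
rack ((0.49117815494537354, 0.3310341238975525), (0.06953033804893494, 0.25692299008369446), 81.4825668334961)
ball 127 [0.4605 0.3326 0.0509] (array([0.4624135 , 0.33605137, 0.04139762]), np.float64(0.017642043989356825)) 0.06124521317491953
ball 132 [0.4019 0.3416 0.0505] (array([0.40345718, 0.34591429, 0.03976273]), np.float64(0.018506483804933506)) 0.05936875000232593
bar 103 ((0.48322027921676636, -0.3187044560909271), (0.011111474595963955, 0.08373532444238663), 18.301422119140625) [ 0.48279214 -0.31781708  0.06904879] 0.07452096849152223
wing 53 [ 0.5694 -0.2897  0.0481] 0.0580833380034671 ((0.5736514329910278, -0.29132381081581116), (0.04238123446702957, 0.018969282507896423), 72.38944244384766)
wing 59 [ 0.5114 -0.4054  0.0466] 0.056525477184383464 ((0.511357486248
[... 2036 characters left out ...]
.39431649446487427, -0.34517189860343933), (0.0411917045712471, 0.012427573092281818), 78.17108917236328)
wing 95 [ 0.451  -0.23    0.0424] 0.0576062857724807 ((0.4564412832260132, -0.24231159687042236), (0.03325513005256653, 0.062017325311899185), 59.599143981933594)
prong 20 [0.6765 0.038  0.1103]
prong 34 [0.6839 0.0796 0.1068]
prong 9 [0.6751 0.0626 0.1015]
prong 18 [ 0.5659 -0.0126  0.1019]
prong 8 [0.5392 0.0127 0.1016]
prong 26 [ 0.4346 -0.0645  0.11  ]
prong 4 [0.5245 0.0342 0.1023]
prong 4 [0.5207 0.0308 0.102 ]
prong 20 [ 0.4425 -0.0227  0.1101]
prong 5 [0.511  0.0468 0.1013]
prong 59 [0.4833 0.075  0.1066]
prong 15 [0.6017 0.1679 0.1015]
prong 70 [0.4902 0.1114 0.1049]
lug pts 756
```

Emit:
{"method": "jog_arm", "body": {
  "commands": "-0.6 0.065 0.107 0 0 0 -0.0045;-0.6 0.065 0.107 0 0 0 -0.0045;-0.6 0.065 0.107 0 0 0 -0.0045;-0.6 0.065 0.107 0 0 0 -0.0045;-0.6 0.065 0.107 0 0 0 -0.0045",
  "force": 50
}}

```text
clock: 0.7
position: [0.3447, -0.4124, 0.2267]
ee_rot: [2.494, -1.911, -0.0]
force: [1.9, 0.0, 0.1]
width: 0.801
```

Emit:
{"method": "jog_arm", "body": {
  "commands": "-0.6 0.065 0.107 0 0 0 -0.0045;-0.6 0.065 0.107 0 0 0 -0.0045;-0.6 0.065 0.107 0 0 0 -0.0045;-0.6 0.065 0.107 0 0 0 -0.0045;-0.6 0.065 0.107 0 0 0 -0.0045"
}}

```text
clock: 1.2
position: [0.4422, -0.2519, 0.2268]
ee_rot: [2.352, -2.082, 0.0]
force: [1.1, -0.6, -0.1]
width: 0.803
```

Emit:
{"method": "jog_arm", "body": {
  "commands": "-0.6 0.065 0.107 0 0 0 -0.0045;-0.6 0.065 0.107 0 0 0 -0.0045;-0.6 0.065 0.107 0 0 0 -0.0045;-0.6 0.065 0.107 0 0 0 -0.0045;-0.6 0.065 0.107 0 0 0 -0.0045"
}}

```text
clock: 1.7
position: [0.5397, -0.0914, 0.2267]
ee_rot: [2.199, -2.243, -0.0]
force: [0.5, -0.3, -0.7]
width: 0.804
```

Emit:
{"method": "jog_arm", "body": {
  "commands": "-0.6 0.065 0.107 0 0 0 -0.0045;-0.6 0.065 0.107 0 0 0 -0.0045;-0.6 0.065 0.107 0 0 0 -0.0045;-0.6 0.065 0.107 0 0 0 -0.0045;-0.6 0.065 0.107 0 0 0 -0.0045"
}}

```text
clock: 2.2
position: [0.6372, 0.069, 0.2265]
ee_rot: [2.035, -2.393, -0.0]
force: [0.5, -0.8, 0.5]
width: 0.797
```

```bash
cat > go.py <<'E'
import sys,numpy as np
from cell import status
from scipy.spatial.transform import Rotation as Rn
# go.py x y z yaw_deg(tool x axis, nearest equivalent unless 'x' flag): prints the shift/turn still to go
s=status.observe(); R=Rn.from_rotvec(s['ee_rot']); X=R.as_matrix()[:,0]; Z=R.as_matrix()[:,2]
yaw=np.degrees(np.arctan2(X[1],X[0]))
print('t %.1f pos %s yaw %.2f down-err %s w %.3f F %s j1 %.2f j7 %.2f'%(s['clock'],s['position'].round(4),yaw,Z.round(3)[:2],s['width'],s['force'].round(1),s['joints'][0],s['joints'][6]))
for a in sys.argv[1:]:
    v=[float(q) for q in a.split(',')]
    d=np.array(v[:3])-s['position']; dist=np.linalg.norm(d)
    y=np.radians(v[3]); 
    T=Rn.from_matrix(np.array([[np.cos(y),np.sin(y),0],[np.sin(y),-np.cos(y),0],[0,0,-1]]))
    rv=(T*R.inv()).as_rotvec()
    print('shift',(d/.3).round(4),'turn',(rv/2/np.pi).round(4),'rows>=%.1f %.1f'%(dist/.05,np.linalg.norm(rv)/.15))
E
python3 go.py .638,.070,.22,-99.5
```

```text
t 2.2 pos [0.6372 0.069  0.2265] yaw -99.23 down-err [-0. -0.] w 0.797 F [ 0.5 -0.8  0.5] j1 -0.09 j7 -1.99
shift [ 0.0026  0.0032 -0.0218] turn [ 0.     -0.0001 -0.0008] rows>=0.1 0.0
```

Emit:
{"method": "jog_arm", "body": {
  "commands": "-0.6 0.003 0.003 -0.1 0 0 0;-0.6 0 0 -0.1 0 0 0;-0.6 0 0 -0.1 0 0 0;-0.6 0 0 -0.06 0 0 0;-0.6 0 0 -0.028 0 0 0"
}}

```text
clock: 2.7
position: [0.6363, 0.0683, 0.108]
ee_rot: [2.035, -2.389, -0.003]
force: [-0.1, 0.8, -0.0]
width: 0.803
```

Emit:
{"method": "jog_arm", "body": {
  "commands": "1 0 0 0 0 0 0;1 0 0 0 0 0 0;1 0 0 0 0 0 0;1 0 0 0 0 0 0;1 0 0 0 0 0 0"
}}

```text
clock: 3.2
position: [0.638, 0.0687, 0.1111]
ee_rot: [-2.036, 2.391, -0.001]
force: [0.0, -0.0, 0.4]
width: 0.415
```

```bash
python3 go.py
```

```text
t 3.2 pos [0.638  0.0687 0.1111] yaw -99.16 down-err [0.001 0.   ] w 0.415 F [ 0.  -0.   0.4] j1 -0.09 j7 -2.01
```

Emit:
{"method": "jog_arm", "body": {
  "commands": "1 0 0 0 0 0 0;1 0 0 0 0 0 0;1 0 0 0 0 0 0;1 0 0 0 0 0 0;1 0 0 0 0 0 0"
}}

```text
clock: 3.7
position: [0.6376, 0.0687, 0.1104]
ee_rot: [-2.037, 2.391, -0.0]
force: [-0.6, 0.6, 0.6]
width: 0.127
```

Emit:
{"method": "jog_arm", "body": {
  "commands": "1 0 0 0.03 0 0 0;1 0 0 0.04 0 0 0;1 0 0 0.04 0 0 0;1 0 0 0.04 0 0 0;1 0 0 0.03 0 0 0"
}}

```text
clock: 4.2
position: [0.6381, 0.0687, 0.1662]
ee_rot: [-2.036, 2.391, -0.001]
force: [0.9, -0.6, 0.8]
width: 0.129
```

Emit:
{"method": "jog_arm", "body": {
  "commands": "1 0 0 0 -0.0015 -0.01 0;1 0 0 0 -0.002 -0.012 0;1 0 0 0 -0.002 -0.012 0;1 0 0 0 -0.0015 -0.01 0;1 0 0 0 0 0 0"
}}

```text
clock: 4.7
position: [0.6358, 0.0692, 0.1646]
ee_rot: [-1.91, 2.239, -0.315]
force: [-0.2, 0.1, -1.6]
width: 0.128
```

```bash
python3 go.py
python3 - <<'E'
from h import *
im=grab('side'); save(im,'lid1.png',(200,120,440,300),2.5)
E
```

```text
t 4.7 pos [0.6358 0.0692 0.1646] yaw -99.06 down-err [ 0.273 -0.043] w 0.128 F [-0.2  0.1 -1.6] j1 -0.19 j7 -2.17
```

View pics/lid1.png

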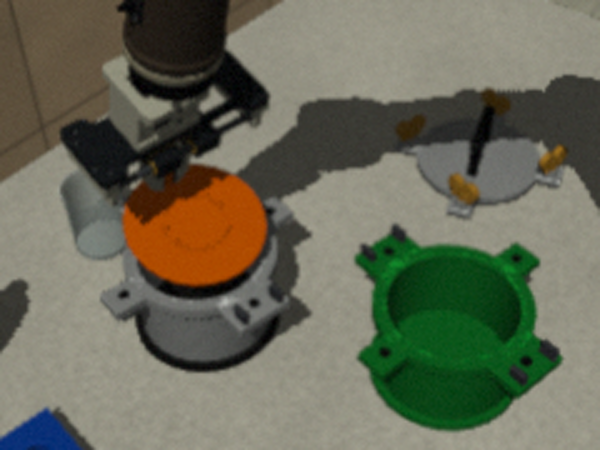

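Emit:
{"method": "jog_arm", "body": {
  "commands": "1 0 0 0.02 0.0015 0.01 0;1 0 0 0.02 0.002 0.012 0;1 0 0 0.02 0.002 0.012 0;1 0 0 0.02 0.0015 0.01 0;1 0 0 0 0 0 0"
}}

```text
clock: 5.25
position: [0.6401, 0.0676, 0.189]
ee_rot: [-2.034, 2.393, 0.002]
force: [-0.2, -0.6, -0.9]
width: 0.13
```

Emit:
{"method": "jog_arm", "body": {
  "commands": "1 0.023 -0.078 0 0 0 0;1 0.023 -0.078 0 0 0 0;1 0.023 -0.078 0 0 0 0;1 0.023 -0.078 0 0 0 0;1 0.023 -0.078 0 0 0 0"
}}

```text
clock: 5.75
position: [0.6722, -0.0491, 0.1882]
ee_rot: [-2.037, 2.391, -0.0]
force: [0.7, -0.2, -1.8]
width: 0.13
```

Emit:
{"method": "jog_arm", "body": {
  "commands": "1 0.023 -0.078 0 0 0 0;1 0.023 -0.078 0 0 0 0;1 0.023 -0.078 0 0 0 0;1 0.023 -0.078 0 0 0 0;1 0.023 -0.078 0 0 0 0"
}}

```text
clock: 6.25
position: [0.7068, -0.1662, 0.1881]
ee_rot: [-2.037, 2.391, -0.0]
force: [0.2, 0.6, -1.3]
width: 0.125
```

```bash
python3 go.py .708,-.166,.018,-99.2
```

```text
t 6.2 pos [ 0.7068 -0.1662  0.1881] yaw -99.13 down-err [0.001 0.   ] w 0.125 F [ 0.2  0.6 -1.3] j1 0.22 j7 -1.62
shift [ 4.100e-03  5.000e-04 -5.671e-01] turn [-0.      0.0001 -0.0002] rows>=3.4 0.0
```

Emit:
{"method": "jog_arm", "body": {
  "commands": "1 0 0 -0.12 0 0 0;1 0 0 -0.12 0 0 0;1 0 0 -0.12 0 0 0;1 0 0 -0.1 0 0 0;1 0 0 -0.08 0 0 0"
}}

```text
clock: 6.75
position: [0.7056, -0.165, 0.024]
ee_rot: [2.037, -2.391, -0.002]
force: [-0.2, 0.2, -1.5]
width: 0.129
```

Emit:
{"method": "jog_arm", "body": {
  "commands": "1 0 0 -0.012 0 0 0;1 0 0 -0.012 0 0 0;1 0 0 0 0 0 0;-0.4 0 0 0 0 0 0;-0.4 0 0 0 0 0 0"
}}

```text
clock: 7.25
position: [0.7076, -0.1656, 0.0208]
ee_rot: [-2.036, 2.391, -0.003]
force: [0.3, 0.1, -0.0]
width: 0.253
```

Emit:
{"method": "jog_arm", "body": {
  "commands": "-0.4 0 0 0 0 0 0;-0.4 0 0 0.03 0 0 0;-0.4 0 0 0.1 0 0 0;-0.4 0 0 0.15 0 0 0;-0.4 0 0 0.15 0 0 0"
}}

```text
clock: 7.75
position: [0.7062, -0.1653, 0.15]
ee_rot: [2.037, -2.391, -0.001]
force: [0.7, -0.1, 0.5]
width: 0.679
```

```bash
python3 - <<'E'
from meas import *
for n in('top','side'):
    im,P,H,S,V=scene(n)
    save(im,n+'2.png')
    o=(H>5)&(H<18)&(S>150)&(V>60)&rng(P,.4,.9,-.4,.5,-.01,.2)
    d=o&(P[...,2]<.025); t=o&(P[...,2]>.025)
    print('lid',P[d].mean(0),'tab',t.sum(),P[t].mean(0),P[t][:,2].max())
    # jar rim: light grey near z .1
    c0=np.array([.5845,.0757]); r=np.hypot(P[...,0]-c0[0],P[...,1]-c0[1])
    g=(r<.08)&(r>.06)&(P[...,2]>.094)&(P[...,2]<.106)
    print('rim n',g.sum())
    # inner edge: interior mask = deep pts  boundary; cast onto z=.1
    k=(r<.09)&~((P[...,2]>.09))
    for z0 in (.1,):
        q=plane(im,np.argwhere(g)[:,::-1],z0); rr=circ(q); print('rim mean circ',rr)
    pr=(V<90)&(S<80)&(r>.08)&(r<.12)&(P[...,2]>.102)&(P[...,2]<.12)
    q=P[pr]; e=q[:,0]>c0[0]; print('pair mids',q[e].mean(0),q[~e].mean(0))
E
python3 go.py
```

```text
t 7.8 pos [ 0.7104 -0.1659  0.1597] yaw -99.17 down-err [ 0.012 -0.002] w 0.687 F [ 3.  -0.5  6.9] j1 0.22 j7 -1.63<stdin>:7: RuntimeWarning: Mean of empty slice.
  ret = um.true_divide(
Traceback (most recent call last):
ValueError: zero-size array to reduction operation maximum which has no identity
```

View pics/top2.png

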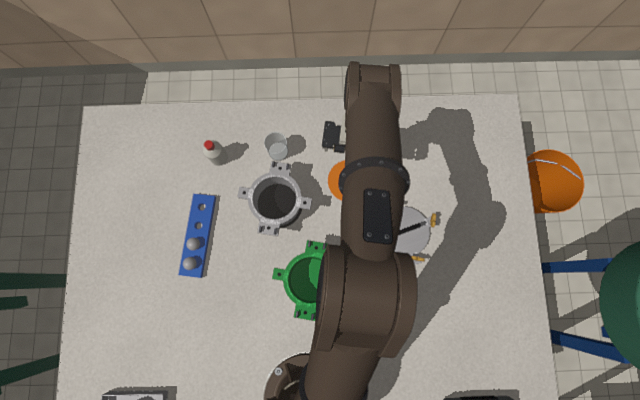

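Emit:
{"method": "jog_arm", "body": {
  "commands": "-0.4 -0.033 0.067 0.006 0 0 0.02;-0.4 -0.033 0.067 0.006 0 0 0.02;-0.4 -0.033 0.067 0.006 0 0 0.02;-0.4 -0.033 0.067 0.006 0 0 0.02;-0.4 -0.033 0.067 0.006 0 0 0.02"
}}

```text
clock: 8.3
position: [0.6568, -0.0642, 0.1581]
ee_rot: [-2.68, 1.638, -0.002]
force: [-0.1, -0.6, -0.2]
width: 0.7
```

Emit:
{"method": "jog_arm", "body": {
  "commands": "-0.4 -0.033 0.067 0.006 0 0 0.02;-0.4 -0.033 0.067 0.006 0 0 0.02;-0.4 -0.033 0.067 0.006 0 0 0.02;-0.4 -0.033 0.067 0.006 0 0 0.02;-0.4 -0.033 0.067 0.006 0 0 0.02"
}}

```text
clock: 8.8
position: [0.6074, 0.0363, 0.167]
ee_rot: [3.056, -0.73, 0.002]
force: [0.4, -0.7, -0.8]
width: 0.696
```

Emit:
{"method": "jog_arm", "body": {
  "commands": "-0.4 -0.033 0.067 0.006 0 0 0.02;-0.4 -0.033 0.067 0.006 0 0 0.02;-0.4 -0.033 0.067 0.006 0 0 0.02;-0.4 -0.033 0.067 0.006 0 0 0.02;-0.4 -0.033 0.067 0.006 0 0 0.02"
}}

```text
clock: 9.3
position: [0.5579, 0.1368, 0.176]
ee_rot: [3.131, 0.25, 0.002]
force: [0.9, -0.3, -0.2]
width: 0.699
```

Emit:
{"method": "jog_arm", "body": {
  "commands": "-0.4 -0.033 0.067 0.006 0 0 0.02;-0.4 -0.033 0.067 0.006 0 0 0.02;-0.4 -0.033 0.067 0.006 0 0 0.02;-0.4 -0.033 0.067 0.006 0 0 0.02;-0.4 -0.033 0.067 0.006 0 0 0.02"
}}

```text
clock: 9.8
position: [0.5084, 0.2373, 0.185]
ee_rot: [2.901, 1.205, 0.002]
force: [-0.2, 0.2, 0.0]
width: 0.702
```

Emit:
{"method": "jog_arm", "body": {
  "commands": "-0.4 -0.033 0.067 0.006 0 0 0.02;-0.4 -0.033 0.067 0.006 0 0 0.02;-0.4 -0.033 0.067 0.006 0 0 0.02;-0.4 -0.033 0.067 0.006 0 0 0.02;-0.4 -0.033 0.067 0.006 0 0 0.02"
}}

```text
clock: 10.3
position: [0.459, 0.3377, 0.1939]
ee_rot: [2.386, 2.042, 0.002]
force: [0.9, -0.2, 0.2]
width: 0.701
```

```bash
python3 go.py .460,.3362,.027,81.5
cat > lidjar.py <<'E'
from meas import *
for n in('top','side'):
    im,P,H,S,V=scene(n)
    save(im,n+'3.png')
    o=(H>5)&(H<18)&(S>150)&(V>60)&rng(P,.4,.9,-.4,.5,-.01,.2)
    d=o&(P[...,2]<.017); t=o&(P[...,2]>.025)
    if d.sum(): print(n,'lid',P[d].mean(0),P[d][:,2].std())
    if t.sum(): print('tab',t.sum(),P[t].mean(0),P[t][:,2].max())
    c0=np.array([.5845,.0757]); r=np.hypot(P[...,0]-c0[0],P[...,1]-c0[1])
    g=(r<.08)&(r>.055)&(P[...,2]>.094)&(P[...,2]<.106)
    q=plane(im,np.argwhere(g)[:,::-1],.1); print('rim',g.sum(),circ(q))
    pr=(V<90)&(S<80)&(r>.08)&(r<.12)&(P[...,2]>.102)&(P[...,2]<.12)
    q=P[pr]; e=q[:,0]>c0[0]; print('pair mids',q[e].mean(0),q[~e].mean(0))
    hb=(V<60)&rng(P,.4,.6,-.45,-.2,.06,.1)
    if hb.sum(): print('bar',cv2.minAreaRect(P[hb][:,:2].astype(np.float32)))
E
python3 lidjar.py
```

```text
t 10.3 pos [0.459  0.3377 0.1939] yaw 81.11 down-err [ 0.001 -0.   ] w 0.701 F [ 0.9 -0.2  0.2] j1 -0.07 j7 0.23
shift [ 0.0033 -0.0052 -0.5564] turn [0.     0.0002 0.0011] rows>=3.3 0.0
top lid [ 0.65293284 -0.15630058  0.01082307] 0.0023479109705162077
tab 31 [ 0.70246138 -0.16772414  0.04113745] 0.05335775959602685
rim 760 (array([0.58426582, 0.07661591]), np.float64(0.07241665312006142))
pair mids [0.67821425 0.06092019 0.11082963] [0.52059313 0.05386407 0.10627182]
bar ((0.4825093150138855, -0.31913039088249207), (0.012414484284818172, 0.08659471571445465), 18.498838424682617)
side lid [ 0.64859542 -0.15359223  0.01258756] 0.0017854257004595185
tab 42 [ 0.6864574  -0.14324139  0.04604423] 0.10286796156477661
rim 703 (array([0.58347632, 0.07597123]), np.float64(0.07156601612740694))
pair mids [0.67978293 0.06315392 0.10930436] [0.51089467 0.07034496 0.10658124]
bar ((0.4818767309188843, -0.31617239117622375), (0.01496155560016632, 0.08237733691930771), 17.874008178710938)
```

Emit:
{"method": "jog_arm", "body": {
  "commands": "-0.4 0.0033 -0.005 -0.15 0 0 0;-0.4 0 0 -0.15 0 0 0;-0.4 0 0 -0.12 0 0 0;-0.4 0 0 -0.08 0 0 0;-0.4 0 0 -0.055 0 0 0"
}}

```text
clock: 10.9
position: [0.4603, 0.3342, 0.025]
ee_rot: [2.393, 2.034, -0.003]
force: [0.9, 0.4, 0.6]
width: 0.699
```

Emit:
{"method": "jog_arm", "body": {
  "commands": "0.6 0 0 0 0 0 0;0.6 0 0 0 0 0 0;0.6 0 0 0 0 0 0;0.6 0 0 0 0 0 0;0.6 0 0 0 0 0 0",
  "force": 35
}}

```text
clock: 11.4
position: [0.4608, 0.3362, 0.0279]
ee_rot: [2.392, 2.036, 0.004]
force: [0.7, -1.1, 5.4]
width: 0.417
```

Emit:
{"method": "jog_arm", "body": {
  "commands": "0.6 0 0 0.06 0 0 0;0.6 0 0 0.12 0 0 0;0.6 0 0 0.14 0 0 0;0.6 0 0 0.14 0 0 0;0.6 0 0 0.1 0 0 0"
}}

```text
clock: 11.9
position: [0.4597, 0.3363, 0.1985]
ee_rot: [-2.39, -2.038, -0.003]
force: [0.0, 0.4, -2.7]
width: 0.42
```

```bash
python3 go.py .584,.076,.19,81.5
python3 - <<'E'
from h import *
save(grab('side'),'b1.png',(150,150,400,400),2)
E
```

```text
t 11.9 pos [0.4597 0.3363 0.1985] yaw 80.90 down-err [0.001 0.002] w 0.420 F [ 0.   0.4 -2.7] j1 -0.06 j7 0.24
shift [ 0.4144 -0.8675 -0.0284] turn [-0.0003  0.0002  0.0017] rows>=5.8 0.1
```

View pics/b1.png

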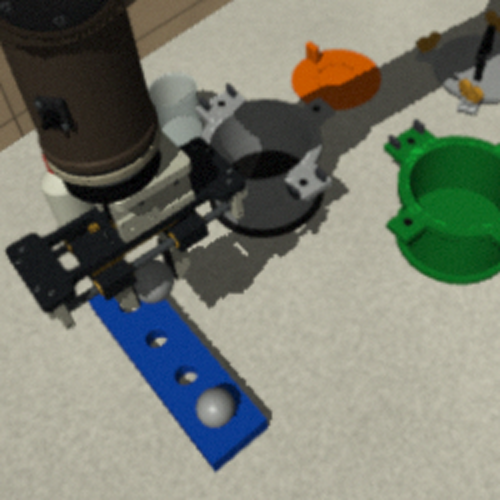

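Emit:
{"method": "jog_arm", "body": {
  "commands": "0.6 0.041 -0.087 0 0 0 0;0.6 0.042 -0.087 0 0 0 0;0.6 0.041 -0.087 0 0 0 0;0.6 0.042 -0.087 0 0 0 0;0.6 0.041 -0.087 0 0 0 0"
}}

```text
clock: 12.45
position: [0.5221, 0.2039, 0.1954]
ee_rot: [2.391, 2.038, -0.0]
force: [0.5, -0.5, -2.4]
width: 0.418
```

Emit:
{"method": "jog_arm", "body": {
  "commands": "0.6 0.042 -0.086 0 0 0 0;0.6 0.041 -0.087 0 0 0 0;0.6 0.042 -0.086 0 0 0 0;0.6 0.041 -0.087 0 0 0 0;0.6 0.041 -0.086 0 0 0 0"
}}

```text
clock: 12.95
position: [0.5841, 0.0744, 0.1954]
ee_rot: [-2.391, -2.037, 0.0]
force: [0.2, -0.1, -2.3]
width: 0.418
```

Emit:
{"method": "jog_arm", "body": {
  "commands": "0.6 0 0 -0.08 0 0 0;0.6 0 0 -0.1 0 0 0;0.6 0 0 -0.1 0 0 0;0.6 0 0 -0.08 0 0 0;0.6 0 0 -0.035 0 0 0"
}}

```text
clock: 13.45
position: [0.5828, 0.0749, 0.0745]
ee_rot: [-2.39, -2.036, 0.005]
force: [-0.1, 0.3, -2.3]
width: 0.417
```

Emit:
{"method": "jog_arm", "body": {
  "commands": "-0.3 0 0 0 0 0 0;-0.3 0 0 0 0 0 0;-0.3 0 0 0 0 0 0;-0.3 0 0 0 0 0 0;-0.3 0 0 0.06 0 0 0"
}}

```text
clock: 13.95
position: [0.5834, 0.075, 0.0934]
ee_rot: [-2.391, -2.037, 0.003]
force: [0.7, -0.0, 0.2]
width: 0.644
```

Emit:
{"method": "jog_arm", "body": {
  "commands": "-0.4 0 0 0.1 0 0 0;-0.4 0 0 0.12 0 0 0;-0.4 0 0 0.11 0 0 0;-0.4 0 0 0 0 0 0;-0.4 0 0 0 0 0 0"
}}

```text
clock: 14.45
position: [0.5848, 0.0756, 0.1943]
ee_rot: [2.391, 2.036, 0.003]
force: [-0.3, 0.2, -0.3]
width: 0.703
```

```bash
python3 go.py .4007,.3455,.19,81.5
```

```text
t 14.4 pos [0.5848 0.0756 0.1943] yaw 80.83 down-err [ 0.002 -0.   ] w 0.703 F [-0.3  0.2 -0.3] j1 0.41 j7 0.74
shift [-0.6136  0.8996 -0.0143] turn [0.     0.0004 0.0019] rows>=6.5 0.1
```

Emit:
{"method": "jog_arm", "body": {
  "commands": "-0.4 -0.061 0.09 0 0 0 0;-0.4 -0.061 0.09 0 0 0 0;-0.4 -0.062 0.09 0 0 0 0;-0.4 -0.061 0.09 0 0 0 0;-0.4 -0.061 0.09 0 0 0 0"
}}

```text
clock: 14.95
position: [0.4911, 0.2109, 0.192]
ee_rot: [-2.392, -2.037, 0.003]
force: [-0.0, 0.6, -0.1]
width: 0.7
```

Emit:
{"method": "jog_arm", "body": {
  "commands": "-0.4 -0.061 0.09 0 0 0 0;-0.4 -0.062 0.09 0 0 0 0;-0.4 -0.061 0.09 0 0 0 0;-0.4 -0.062 0.09 0 0 0 0;-0.4 -0.062 0.09 0 0 0 0"
}}

```text
clock: 15.45
position: [0.3989, 0.3457, 0.192]
ee_rot: [2.392, 2.037, -0.003]
force: [0.6, 0.8, 0.8]
width: 0.7
```

```bash
python3 go.py .4007,.3455,.0275,81.5; python3 -c "
from cell import status;print(status.observe()['joints'].round(2))"
```

```text
t 15.4 pos [0.3989 0.3457 0.192 ] yaw 80.84 down-err [-0.001 -0.001] w 0.700 F [0.6 0.8 0.8] j1 -0.10 j7 0.15
shift [ 0.0059 -0.0008 -0.5484] turn [ 0.0002 -0.0002  0.0018] rows>=3.3 0.1
[-0.1   0.5  -1.    1.8   0.47  1.11  0.15]
```

Emit:
{"method": "jog_arm", "body": {
  "commands": "-0.4 0.005 0 -0.15 0 0 0;-0.4 0 0 -0.15 0 0 0;-0.4 0 0 -0.12 0 0 0;-0.4 0 0 -0.08 0 0 0;-0.4 0 0 -0.048 0 0 0"
}}

```text
clock: 15.95
position: [0.4002, 0.344, 0.0258]
ee_rot: [2.391, 2.038, -0.007]
force: [-0.6, -0.7, 0.4]
width: 0.696
```

Emit:
{"method": "jog_arm", "body": {
  "commands": "0.6 0 0 0 0 0 0;0.6 0 0 0 0 0 0;0.6 0 0 0 0 0 0;0.6 0 0 0 0 0 0;0.6 0 0 0 0 0 0"
}}

```text
clock: 16.45
position: [0.4021, 0.3452, 0.0297]
ee_rot: [2.391, 2.036, 0.001]
force: [-0.8, -4.3, 6.8]
width: 0.418
```

Emit:
{"method": "jog_arm", "body": {
  "commands": "0.6 0 0 0.06 0 0 0;0.6 0 0 0.12 0 0 0;0.6 0 0 0.14 0 0 0;0.6 0 0 0.14 0 0 0;0.6 0 0 0.1 0 0 0"
}}

```text
clock: 16.95
position: [0.4017, 0.3463, 0.1999]
ee_rot: [-2.391, -2.037, -0.005]
force: [0.7, 0.2, -3.1]
width: 0.42
```

```bash
python3 go.py .584,.076,.19,81.5
```

```text
t 16.9 pos [0.4017 0.3463 0.1999] yaw 80.87 down-err [0.002 0.002] w 0.420 F [ 0.7  0.2 -3.1] j1 -0.09 j7 0.16
shift [ 0.6077 -0.9009 -0.0329] turn [-0.0003  0.0003  0.0018] rows>=6.5 0.1
```

Emit:
{"method": "jog_arm", "body": {
  "commands": "0.6 0.061 -0.09 0 0 0 0;0.6 0.061 -0.09 0 0 0 0;0.6 0.061 -0.09 0 0 0 0;0.6 0.061 -0.09 0 0 0 0;0.6 0.06 -0.09 0 0 0 0"
}}

```text
clock: 17.45
position: [0.4934, 0.2092, 0.1972]
ee_rot: [2.391, 2.037, 0.001]
force: [0.7, -0.8, -2.2]
width: 0.421
```

Emit:
{"method": "jog_arm", "body": {
  "commands": "0.6 0.061 -0.09 0 0 0 0;0.6 0.061 -0.09 0 0 0 0;0.6 0.061 -0.09 0 0 0 0;0.6 0.06 -0.09 0 0 0 0;0.6 0.061 -0.09 0 0 0 0"
}}

```text
clock: 17.95
position: [0.5846, 0.0742, 0.1972]
ee_rot: [2.391, 2.037, 0.001]
force: [0.2, 1.0, -2.7]
width: 0.418
```

Emit:
{"method": "jog_arm", "body": {
  "commands": "0.6 0 0 -0.08 0 0 0;0.6 0 0 -0.1 0 0 0;0.6 0 0 -0.1 0 0 0;0.6 0 0 -0.08 0 0 0;0.6 0 0 -0.025 0 0 0"
}}

```text
clock: 18.45
position: [0.5826, 0.0747, 0.0791]
ee_rot: [-2.391, -2.036, 0.005]
force: [-0.0, -0.3, -2.0]
width: 0.42
```

Emit:
{"method": "jog_arm", "body": {
  "commands": "-0.3 0 0 0 0 0 0;-0.3 0 0 0 0 0 0;-0.3 0 0 0 0 0 0;-0.3 0 0 0 0 0 0;-0.3 0 0 0.06 0 0 0"
}}

```text
clock: 18.95
position: [0.5832, 0.0749, 0.0985]
ee_rot: [-2.391, -2.036, 0.003]
force: [-0.1, -0.7, 0.2]
width: 0.65
```

Emit:
{"method": "jog_arm", "body": {
  "commands": "-0.4 0 0 0.1 0 0 0;-0.4 0 0 0.12 0 0 0;-0.4 0 0 0.12 0 0 0;-0.4 0 0 0.05 0 0 0;-0.4 0 0 0 0 0 0"
}}

```text
clock: 19.45
position: [0.5852, 0.0762, 0.2191]
ee_rot: [2.39, 2.035, 0.006]
force: [-0.2, -0.2, -1.3]
width: 0.7
```

```bash
cat > cover.py <<'E'
from meas import *
for n in('top','side'):
    im,P,H,S,V=scene(n)
    save(im,n+'4.png')
    hb=(V<60)&rng(P,.3,.7,-.5,-.15,.062,.09)
    if hb.sum()>20: print(n,'bar',hb.sum(),cv2.minAreaRect(P[hb][:,:2].astype(np.float32)),P[hb][:,:2].mean(0))
    w=(H>8)&(H<30)&(S>100)&rng(P,.2,.68,-.5,-.15,.03,.07)
    nn,L=cv2.connectedComponents(w.astype(np.uint8)); ms=[]
    for i in range(1,nn):
        q=P[L==i]
        if len(q)>12: ms.append(q.mean(0)); print('wing',len(q),q.mean(0).round(4))
    if len(ms)==4: print('centre',np.mean(ms,0))
E
python3 cover.py; python3 go.py .482,-.318,.2,18.3
```

```text
top bar 99 ((0.4834156632423401, -0.3189649283885956), (0.010955936275422573, 0.08512472361326218), 18.419755935668945) [ 0.48281181 -0.31751359]
wing 50 [ 0.5689 -0.2892  0.05  ]
wing 57 [ 0.5112 -0.4051  0.0478]
wing 44 [ 0.4552 -0.2314  0.0501]
wing 44 [ 0.397  -0.3458  0.0495]
centre [ 0.48306498 -0.31787584  0.04935893]
side bar 71 ((0.48010939359664917, -0.31589633226394653), (0.01196854654699564, 0.08049498498439789), 18.462387084960938) [ 0.47931507 -0.31402231]
wing 72 [ 0.5088 -0.4007  0.0451]
wing 69 [ 0.5665 -0.287   0.0451]
wing 66 [ 0.3927 -0.3442  0.0458]
wing 82 [ 0.4503 -0.2285  0.0456]
centre [ 0.47957676 -0.31509482  0.04538913]
t 19.6 pos [0.5838 0.0752 0.2158] yaw 80.83 down-err [ 0.    -0.001] w 0.700 F [-0.4  0.6 -0.1] j1 0.42 j7 0.75
shift [-0.3394 -1.3106 -0.0528] turn [ 1.000e-04 -0.000e+00 -1.737e-01] rows>=8.1 7.3
```

View pics/side4.png

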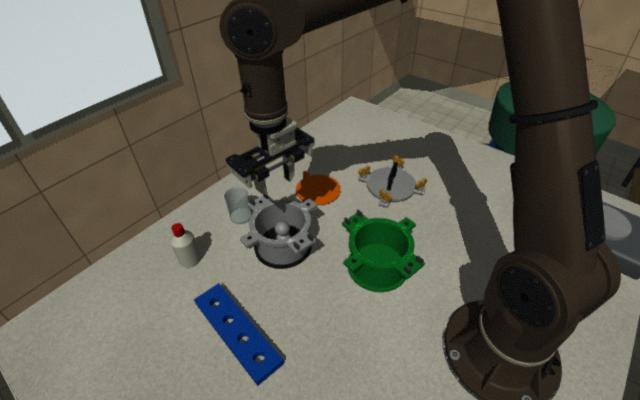

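Both balls are out of the rack. One shows inside the jar at (282,229). Next is the cover.

Emit:
{"method": "jog_arm", "body": {
  "commands": "-0.4 -0.0226 -0.0873 -0.003 0 0 -0.0116;-0.4 -0.0226 -0.0873 -0.003 0 0 -0.0116;-0.4 -0.0226 -0.0873 -0.003 0 0 -0.0116;-0.4 -0.0226 -0.0873 -0.003 0 0 -0.0116;-0.4 -0.0226 -0.0873 -0.003 0 0 -0.0116"
}}

```text
clock: 20.05
position: [0.5488, -0.0568, 0.21]
ee_rot: [-2.722, -1.565, 0.004]
force: [1.1, 0.7, 0.8]
width: 0.698
```

Emit:
{"method": "jog_arm", "body": {
  "commands": "-0.4 -0.0226 -0.0873 -0.003 0 0 -0.0116;-0.4 -0.0226 -0.0873 -0.003 0 0 -0.0116;-0.4 -0.0226 -0.0873 -0.003 0 0 -0.0116;-0.4 -0.0226 -0.0873 -0.003 0 0 -0.0116;-0.4 -0.0226 -0.0873 -0.003 0 0 -0.0116"
}}

```text
clock: 20.55
position: [0.5148, -0.1875, 0.2055]
ee_rot: [-2.961, -1.046, 0.003]
force: [-0.1, -0.7, -0.7]
width: 0.698
```

Emit:
{"method": "jog_arm", "body": {
  "commands": "-0.4 -0.0226 -0.0873 -0.003 0 0 -0.0116;-0.4 -0.0226 -0.0873 -0.003 0 0 -0.0116;-0.4 -0.0226 -0.0873 -0.003 0 0 -0.0116;-0.4 -0.0226 -0.0873 -0.003 0 0 -0.0116;-0.4 -0.0226 -0.0873 -0.003 0 0 -0.0116"
}}

```text
clock: 21.05
position: [0.4816, -0.3193, 0.2024]
ee_rot: [-3.103, -0.488, 0.0]
force: [0.8, 0.5, 0.4]
width: 0.702
```

```bash
python3 cover.py; python3 go.py .4815,-.317,.041,18.4
python3 - <<'E'
from meas import *
for n in('top','side'):
    im,P,H,S,V=scene(n)
    b=(S<50)&rng(P,.51,.66,0,.15,.02,.07)
    nn,L=cv2.connectedComponents(b.astype(np.uint8))
    for i in range(1,nn):
        q=P[L==i]
        if len(q)>30: print(n,'in jar',len(q),q.mean(0).round(3),q[:,2].max())
    save(im,n+'5.png',(150,120,350,270),3) if n=='top' else 0
E
```

```text
top bar 90 ((0.4831830859184265, -0.31818312406539917), (0.010878604836761951, 0.08422357589006424), 18.60417938232422) [ 0.48159217 -0.3137783 ]
wing 51 [ 0.5688 -0.2893  0.05  ]
wing 50 [ 0.4541 -0.2311  0.0493]
wing 44 [ 0.3969 -0.3457  0.0492]
side bar 74 ((0.48069044947624207, -0.3155597448348999), (0.012916365638375282, 0.08483259379863739), 18.99843978881836) [ 0.47873566 -0.31143173]
wing 68 [ 0.5083 -0.4008  0.045 ]
wing 70 [ 0.5666 -0.2867  0.0449]
wing 67 [ 0.3928 -0.3438  0.0457]
wing 82 [ 0.4504 -0.2287  0.0454]
centre [ 0.47952062 -0.31502141  0.04525396]
t 21.1 pos [ 0.4802 -0.323   0.2019] yaw 17.58 down-err [-0.002 -0.002] w 0.700 F [-0.4 -0.9 -0.3] j1 0.98 j7 0.51
shift [ 0.0045  0.0198 -0.5365] turn [ 0.0003 -0.0002  0.0023] rows>=3.2 0.1
top in jar 203 [0.626 0.101 0.044] 0.06967647546540819
top in jar 35 [0.57  0.069 0.041] 0.06976082464657049
side in jar 549 [0.623 0.044 0.047] 0.06996083065466778
side in jar 74 [0.574 0.081 0.05 ] 0.0691056296056875
side in jar 455 [0.547 0.13  0.043] 0.06989699323543377
```

View pics/top5.png

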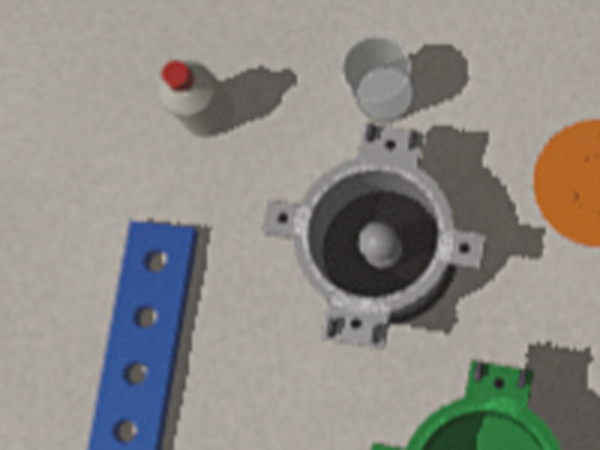

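Run:
```python
from meas import *
for n in('top','side'):
    im,P,H,S,V=scene(n)
    m=rng(P,.55,.62,.04,.115,.02,.15)
    print(n,m.sum(),np.histogram(P[m][:,2],bins=np.arange(.02,.12,.01))[0])
    q=P[m&(P[...,2]>.07)]
    if len(q)>20: print(q.mean(0),sphere(q))
    q=P[m&(P[...,2]>.03)&(P[...,2]<.07)]; print('low',len(q),q.mean(0),sphere(q))
    save(im,n+'6.png',(245,150,305,225) if n=='top' else (235,185,325,275),6.5)
a=cv2.imread('pics/top6.png');b=cv2.imread('pics/side6.png');b=cv2.resize(b,(390,488));a=cv2.resize(a,(390,488));cv2.imwrite('pics/both6.png',np.hstack([a,b]))
```

```text
top 166 [ 1 19 12  0  4 25 89 16  0]
[0.57999616 0.0743141  0.08469501] (array([0.5816826 , 0.07569561, 0.07317029]), np.float64(0.0187009832684646))
low 35 [0.56996045 0.06938523 0.04175593] (array([0.58034942, 0.07603869, 0.05063567]), np.float64(0.021625343989798946))
side 244 [ 0  4 49  9 16 45 84 37  0]
[0.57469172 0.08042176 0.08436037] (array([0.58021234, 0.07565063, 0.0745424 ]), np.float64(0.018682485227244708))
low 78 [0.57417406 0.08086286 0.05049084] (array([0.58136032, 0.07445512, 0.0576565 ]), np.float64(0.01951075952577104))
```

View pics/both6.png

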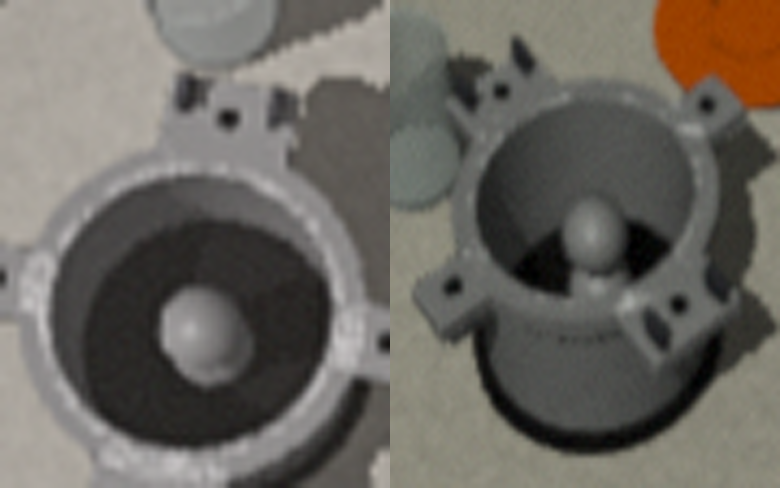

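The picture shows the second ball balanced on top of the first, with its centre at z about 0.073 m. I'll nudge it off before fitting the cover.

Emit:
{"method": "jog_arm", "body": {
  "commands": "1 0.038 0.122 0 0 0 0;1 0.038 0.122 0 0 0 0;1 0.038 0.122 0 0 0 0;1 0.038 0.122 0 0 0 0;1 0.038 0.122 0 0 0 0"
}}

```text
clock: 21.85
position: [0.5398, -0.1317, 0.2031]
ee_rot: [-3.102, -0.5, -0.001]
force: [1.1, 0.3, 0.3]
width: 0.316
```

Emit:
{"method": "jog_arm", "body": {
  "commands": "1 0.038 0.122 0 0 0 0;1 0.038 0.122 0 0 0 0;1 0.038 0.122 0 0 0 0;1 0.038 0.122 0 0 0 0;1 0.038 0.122 0 0 0 0"
}}

```text
clock: 22.35
position: [0.5964, 0.0514, 0.203]
ee_rot: [-3.101, -0.5, -0.001]
force: [0.6, 0.2, -0.3]
width: 0.004
```

```bash
python3 go.py .5945,.0415,.075,17.6
```

```text
t 22.4 pos [0.5964 0.0514 0.203 ] yaw 18.31 down-err [0. 0.] w 0.004 F [ 0.6  0.2 -0.3] j1 0.32 j7 -0.18
shift [-0.0062 -0.0331 -0.4267] turn [-0.0001  0.0001 -0.002 ] rows>=2.6 0.1
```

Emit:
{"method": "jog_arm", "body": {
  "commands": "1 -0.006 -0.033 0 0 0 0;1 0 0 -0.11 0 0 0;1 0 0 -0.11 0 0 0;1 0 0 -0.11 0 0 0;1 0 0 -0.097 0 0 0"
}}

```text
clock: 22.85
position: [0.5939, 0.0396, 0.0734]
ee_rot: [-3.101, -0.5, 0.0]
force: [-0.0, 0.3, 0.7]
width: 0.007
```

Emit:
{"method": "jog_arm", "body": {
  "commands": "1 0 0 0 0 0 0;1 -0.005 0.015 0 0 0 0;1 -0.005 0.015 0 0 0 0;1 -0.005 0.015 0 0 0 0;1 -0.004 0.012 0 0 0 0"
}}

```text
clock: 23.35
position: [0.5893, 0.0569, 0.076]
ee_rot: [-3.102, -0.498, -0.003]
force: [0.1, -0.0, 1.0]
width: 0.003
```

Emit:
{"method": "jog_arm", "body": {
  "commands": "1 0 0 0.1 0 0 0;1 0 0 0.12 0 0 0;-0.4 0 0 0.12 0 0 0;-0.4 0 0 0.09 0 0 0;-0.4 0 0 0 0 0 0"
}}

```text
clock: 23.85
position: [0.5909, 0.0573, 0.2085]
ee_rot: [3.102, 0.498, 0.012]
force: [0.4, 0.3, 0.8]
width: 0.219
```

```bash
python3 cover.py; python3 go.py .482,-.317,.2,18.4
python3 - <<'E'
from meas import *
for n in('side',):
    im,P,H,S,V=scene(n)
    m=rng(P,.54,.62,.03,.125,.02,.15)
    print(n,np.histogram(P[m][:,2],bins=np.arange(.02,.12,.01))[0])
    save(im,n+'7.png',(235,185,325,275),5)
E
```

```text
top bar 100 ((0.4833161532878876, -0.3184932470321655), (0.01090686209499836, 0.08440975099802017), 18.470081329345703) [ 0.48275392 -0.31720224]
wing 50 [ 0.5689 -0.2893  0.0498]
wing 58 [ 0.5116 -0.4052  0.0471]
wing 50 [ 0.4541 -0.2311  0.0493]
wing 44 [ 0.397  -0.3458  0.0494]
centre [ 0.48289645 -0.31786034  0.0488933 ]
side bar 72 ((0.4802101254463196, -0.3154429793357849), (0.012101255357265472, 0.08046904951334), 18.49308204650879) [ 0.47909925 -0.31352963]
wing 70 [ 0.5097 -0.4009  0.0451]
wing 68 [ 0.5664 -0.2872  0.0446]
wing 67 [ 0.393  -0.3439  0.0453]
wing 81 [ 0.4505 -0.2286  0.0454]
centre [ 0.47987422 -0.31515849  0.04509443]
t 23.9 pos [0.589  0.0561 0.2044] yaw 18.21 down-err [ 0.002 -0.   ] w 0.301 F [ 0.1 -0.5 -0.4] j1 0.32 j7 -0.19
shift [-0.3566 -1.2436 -0.0148] turn [0.     0.0003 0.0005] rows>=7.8 0.0
side [ 0  4 50 40  0  0  0  0  0]
```

View pics/side7.png

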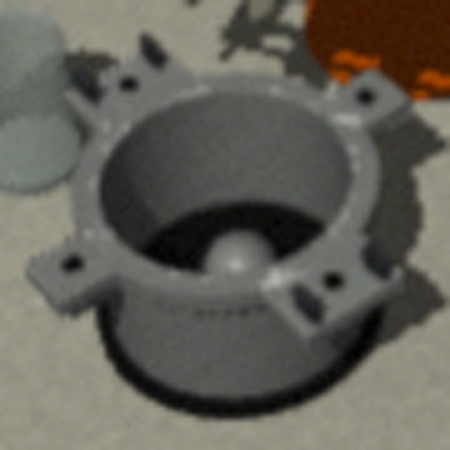

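Emit:
{"method": "jog_arm", "body": {
  "commands": "-0.4 -0.036 -0.124 0 0 0 0;-0.4 -0.036 -0.124 0 0 0 0;-0.4 -0.036 -0.124 0 0 0 0;-0.4 -0.036 -0.124 0 0 0 0;-0.4 -0.036 -0.124 0 0 0 0"
}}

```text
clock: 24.5
position: [0.5334, -0.1315, 0.2023]
ee_rot: [-3.101, -0.497, 0.003]
force: [1.1, -1.6, 0.6]
width: 0.695
```

Emit:
{"method": "jog_arm", "body": {
  "commands": "-0.4 -0.035 -0.124 0 0 0 0;-0.4 -0.036 -0.124 0 0 0 0;-0.4 -0.036 -0.124 0 0 0 0;-0.4 -0.035 -0.124 0 0 0 0;-0.4 -0.035 -0.124 0 0 0 0"
}}

```text
clock: 25.0
position: [0.4803, -0.3173, 0.2023]
ee_rot: [-3.101, -0.497, 0.003]
force: [1.0, -0.2, -0.3]
width: 0.704
```

```bash
python3 cover.py; python3 go.py .4817,-.317,.041,18.5
python3 - <<'E'
from meas import *
im,P,H,S,V=scene('top')
m=rng(P,.53,.64,.02,.135,.02,.15)
print(np.histogram(P[m][:,2],bins=np.arange(.02,.12,.01))[0])
m=rng(P,.53,.64,.02,.135,.036,.06); L=cv2.connectedComponents(m.astype(np.uint8))
for i in range(1,L[0]):
    q=P[L[1]==i]
    if len(q)>8: print(len(q),q.mean(0))
E
```

```text
top bar 87 ((0.4826328158378601, -0.3170059621334076), (0.010710867121815681, 0.08200539648532867), 18.538101196289062) [ 0.48093591 -0.3121533 ]
wing 49 [ 0.569  -0.2888  0.0506]
wing 49 [ 0.4543 -0.2311  0.0493]
wing 44 [ 0.397  -0.3458  0.0496]
side bar 76 ((0.4809190630912781, -0.31612661480903625), (0.012857388705015182, 0.08177421987056732), 18.929960250854492) [ 0.47928652 -0.31287436]
wing 68 [ 0.5087 -0.4011  0.045 ]
wing 70 [ 0.5668 -0.287   0.045 ]
wing 66 [ 0.3928 -0.3441  0.0459]
wing 80 [ 0.4504 -0.2284  0.0461]
centre [ 0.47967436 -0.31513768  0.0455035 ]
t 25.1 pos [ 0.4781 -0.3225  0.2015] yaw 17.71 down-err [-0.004 -0.001] w 0.701 F [ 0.2  0.9 -0. ] j1 0.98 j7 0.51
shift [ 0.0121  0.0184 -0.5348] turn [ 0.0002 -0.0006  0.0022] rows>=3.2 0.1
[ 20  65 176  52  13  14  16  80  47]
24 [0.62824713 0.12488896 0.04838137]
119 [0.58033419 0.07699632 0.04519123]
114 [0.56857752 0.11706452 0.04598533]
```

Emit:
{"method": "jog_arm", "body": {
  "commands": "-0.4 0 0 -0.12 0 0 0;-0.4 0 0 -0.12 0 0 0;-0.4 0 0 -0.1 0 0 0;-0.4 0 0 0 0 0 0;-0.4 0 0 0 0 0 0"
}}

```text
clock: 25.65
position: [0.4819, -0.3148, 0.1016]
ee_rot: [-3.1, -0.499, 0.001]
force: [0.4, -0.3, 1.2]
width: 0.703
```

```bash
python3 go.py .4815,-.317,.041,18.6
```

```text
t 25.6 pos [ 0.4819 -0.3148  0.1016] yaw 18.30 down-err [-0.001  0.001] w 0.703 F [ 0.4 -0.3  1.2] j1 0.93 j7 0.42
shift [-0.0013 -0.0074 -0.2021] turn [-0.0002 -0.0001  0.0008] rows>=1.2 0.0
```

Emit:
{"method": "jog_arm", "body": {
  "commands": "-0.4 -0.001 -0.007 -0.06 0 0 0;-0.4 0 0 -0.06 0 0 0;-0.4 0 0 -0.05 0 0 0;-0.4 0 0 -0.032 0 0 0;-0.4 0 0 0 0 0 0"
}}

```text
clock: 26.15
position: [0.4812, -0.3179, 0.0405]
ee_rot: [-3.101, -0.497, 0.001]
force: [-0.4, 0.5, -0.5]
width: 0.702
```

Emit:
{"method": "jog_arm", "body": {
  "commands": "1 0 0 0 0 0 0;1 0 0 0 0 0 0;1 0 0 0 0 0 0;1 0 0 0 0 0 0;1 0 0 0 0 0 0",
  "force": 60
}}

```text
clock: 26.65
position: [0.4815, -0.3183, 0.0413]
ee_rot: [3.102, 0.497, 0.0]
force: [0.9, 0.9, -0.5]
width: 0.316
```

Emit:
{"method": "jog_arm", "body": {
  "commands": "1 0 0 0 0 0 0;1 0 0 0 0 0 0;1 0 0 0 0 0 0;1 0 0 0.01 0 0 0;1 0 0 0.02 0 0 0"
}}

```text
clock: 27.15
position: [0.48, -0.3178, 0.0491]
ee_rot: [-3.1, -0.497, 0.004]
force: [-0.4, 0.4, -7.8]
width: 0.145
```

```bash
python3 go.py .584,.076,.24,-11.1
```

```text
t 27.1 pos [ 0.48   -0.3178  0.0491] yaw 18.20 down-err [-0.003  0.001] w 0.145 F [-0.4  0.4 -7.8] j1 0.91 j7 0.38
shift [0.3468 1.3127 0.6362] turn [-0.0003 -0.0004 -0.0814] rows>=9.0 3.4
```

Emit:
{"method": "jog_arm", "body": {
  "commands": "1 0 0 0.08 0 0 0;1 0 0 0.12 0 0 0;1 0 0 0.12 0 0 0;1 0 0 0.12 0 0 0;1 0 0 0.08 0 0 0"
}}

```text
clock: 27.65
position: [0.4815, -0.318, 0.2086]
ee_rot: [3.101, 0.497, 0.002]
force: [0.5, -0.3, -7.7]
width: 0.148
```

Emit:
{"method": "jog_arm", "body": {
  "commands": "1 0.015 0.06 0 0 0 -0.005;1 0.02 0.09 0 0 0 -0.005;1 0.023 0.09 0 0 0 -0.0055;1 0.023 0.09 0 0 0 -0.0055;1 0.024 0.09 0 0 0 -0.0055"
}}

```text
clock: 28.15
position: [0.5121, -0.191, 0.2058]
ee_rot: [-3.132, -0.235, 0.002]
force: [0.6, -0.0, -8.7]
width: 0.151
```

Emit:
{"method": "jog_arm", "body": {
  "commands": "1 0.024 0.09 0 0 0 -0.0055;1 0.024 0.09 0 0 0 -0.0055;1 0.024 0.09 0 0 0 -0.0055;1 0.024 0.09 0 0 0 -0.0055;1 0.024 0.09 0 0 0 -0.0055"
}}

```text
clock: 28.65
position: [0.5482, -0.0562, 0.2058]
ee_rot: [3.141, -0.036, -0.002]
force: [0.7, -0.1, -7.9]
width: 0.147
```

Emit:
{"method": "jog_arm", "body": {
  "commands": "1 0.024 0.09 0 0 0 -0.0055;1 0.024 0.09 0 0 0 -0.0055;1 0.024 0.09 0 0 0 -0.0055;1 0.024 0.09 0 0 0 -0.0055;1 0.024 0.09 0 0 0 -0.0055"
}}

```text
clock: 29.15
position: [0.5842, 0.0786, 0.2056]
ee_rot: [3.126, -0.307, -0.003]
force: [0.0, -1.2, -8.9]
width: 0.144
```

Emit:
{"method": "jog_arm", "body": {
  "commands": "1 0 0.02 0 0 0 0;1 0 0 0 0 0 0;1 0 0 0 0 0 0;1 0 0 0 0 0 0;1 0 0 0 0 0 0"
}}

```text
clock: 29.65
position: [0.5848, 0.0823, 0.206]
ee_rot: [3.126, -0.307, -0.0]
force: [0.1, 0.0, -8.2]
width: 0.144
```

```bash
python3 go.py .584,.076,.18,-11.1;python3 go.py .584,.076,.18,-11.1
```

```text
t 29.6 pos [0.5848 0.0823 0.206 ] yaw -11.23 down-err [-0.    -0.001] w 0.144 F [ 0.1  0.  -8.2] j1 0.21 j7 -0.70
shift [-0.0027 -0.0211 -0.0865] turn [ 0.0001 -0.      0.0004] rows>=0.5 0.0
t 29.6 pos [0.5848 0.0823 0.206 ] yaw -11.23 down-err [-0.    -0.001] w 0.144 F [ 0.1  0.  -8.2] j1 0.21 j7 -0.70
shift [-0.0027 -0.0211 -0.0865] turn [ 0.0001 -0.      0.0004] rows>=0.5 0.0
```

Emit:
{"method": "jog_arm", "body": {
  "commands": "1 -0.003 -0.022 -0.04 0 0 0.0015;1 0 0 -0.04 0 0 0;1 0 0 -0.04 0 0 0;1 0 0 0 0 0 0;1 0 0 0 0 0 0"
}}

```text
clock: 30.15
position: [0.5837, 0.0774, 0.1694]
ee_rot: [-3.128, 0.29, 0.002]
force: [-1.1, 0.6, -7.1]
width: 0.149
```

```bash
python3 go.py .584,.0755,.134,-10.7
python3 - <<'E'
from meas import *
ms={}
for n in('top','side'):
    im,P,H,S,V=scene(n)
    save(im,n+'8.png',(230,145,330,245) if n=='top' else (225,150,345,270),4)
    w=(H>8)&(H<30)&(S>100)&rng(P,.4,.75,-.1,.25,.13,.22)
    L=cv2.connectedComponents(w.astype(np.uint8))
    for i in range(1,L[0]):
        q=P[L[1]==i]
        if len(q)>12: print(n,'wing',len(q),q.mean(0).round(4))
a=cv2.imread('pics/top8.png');b=cv2.imread('pics/side8.png');cv2.imwrite('pics/both8.png',np.hstack([a,cv2.resize(b,(400,400))]))
E
```

```text
t 30.1 pos [0.5837 0.0774 0.1694] yaw -10.58 down-err [-0.001  0.   ] w 0.149 F [-1.1  0.6 -7.1] j1 0.21 j7 -0.71
shift [ 0.001  -0.0062 -0.1181] turn [-0.     -0.0002 -0.0003] rows>=0.7 0.0
top wing 15 [0.5888 0.1748 0.1798]
side wing 98 [0.6744 0.0652 0.1692]
side wing 78 [0.5935 0.1708 0.1768]
side wing 177 [0.4905 0.0948 0.1723]
```

View pics/both8.png

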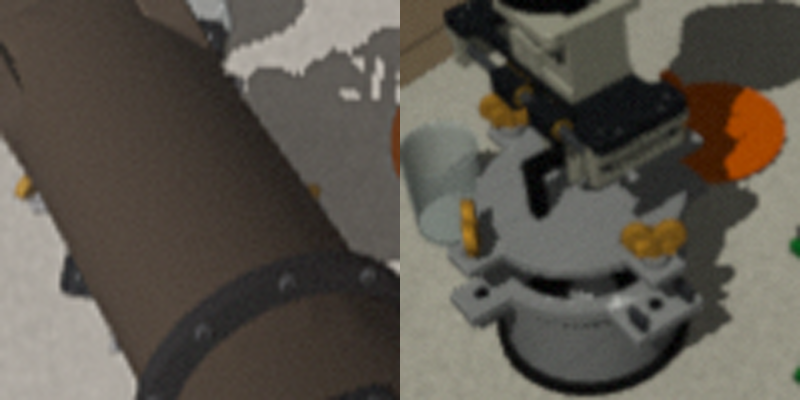

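Emit:
{"method": "jog_arm", "body": {
  "commands": "1 0.001 -0.006 -0.02 0 0 0;1 0 0 -0.025 0 0 0;1 0 0 -0.025 0 0 0;1 0 0 -0.015 0 0 0;1 0 0 0 0 0 0"
}}

```text
clock: 30.75
position: [0.5844, 0.0754, 0.1442]
ee_rot: [-3.128, 0.29, 0.0]
force: [-0.7, 0.3, -2.8]
width: 0.152
```

Emit:
{"method": "jog_arm", "body": {
  "commands": "1 0 0 -0.01 0 0 0;1 0 0 -0.01 0 0 0;1 0 0 -0.01 0 0 0;1 0 0 0 0 0 0;1 0 0 0 0 0 0"
}}

```text
clock: 31.25
position: [0.5843, 0.0759, 0.1354]
ee_rot: [-3.127, 0.29, -0.0]
force: [2.1, 3.3, -5.5]
width: 0.145
```

```bash
python3 go.py .584,.0757,.133,-10.7
```

```text
t 31.2 pos [0.5843 0.0759 0.1354] yaw -10.59 down-err [0.    0.001] w 0.145 F [ 2.1  3.3 -5.5] j1 0.20 j7 -0.73
shift [-0.0009 -0.0007 -0.0079] turn [-0.0001  0.     -0.0003] rows>=0.0 0.0
```

Forces are low and it is almost home. I'll lower the last 2 mm, release, and look.

Emit:
{"method": "jog_arm", "body": {
  "commands": "1 0 0 -0.005 0 0 0;1 0 0 -0.005 0 0 0;1 0 0 0 0 0 0;-0.4 0 0 0 0 0 0;-0.4 0 0 0 0 0 0"
}}

```text
clock: 31.75
position: [0.5845, 0.0749, 0.1327]
ee_rot: [3.128, -0.29, 0.001]
force: [-0.5, 0.8, -0.0]
width: 0.271
```

Emit:
{"method": "jog_arm", "body": {
  "commands": "-0.4 0 0 0 0 0 0;-0.4 0 0 0 0 0 0;-0.4 0 0 0.08 0 0 0;-0.4 0 0 0.12 0 0 0;-0.4 0 0 0.1 0 0 0"
}}

```text
clock: 32.25
position: [0.5844, 0.0753, 0.224]
ee_rot: [-3.128, 0.29, -0.0]
force: [0.5, -0.8, -0.2]
width: 0.683
```

Emit:
{"method": "jog_arm", "body": {
  "commands": "-0.4 -0.06 -0.12 0.05 0 0 0;-0.4 -0.06 -0.12 0.05 0 0 0;-0.4 -0.06 -0.12 0.05 0 0 0;-0.4 -0.06 -0.12 0.05 0 0 0;-0.4 0 0 0 0 0 0"
}}

```text
clock: 32.75
position: [0.5113, -0.0748, 0.2843]
ee_rot: [3.123, -0.303, 0.003]
force: [0.5, 0.3, 0.5]
width: 0.701
```

```bash
cat > wings.py <<'E'
from meas import *
import sys
for n in('top','side'):
    im,P,H,S,V=scene(n)
    save(im,n+sys.argv[1]+'.png',(230,145,330,245) if n=='top' else (225,150,345,270),4)
    w=(H>8)&(H<30)&(S>100)&rng(P,.4,.75,-.1,.25,.105,.17)
    L=cv2.connectedComponents(w.astype(np.uint8))
    for i in range(1,L[0]):
        q=P[L[1]==i]
        t=q[q[:,2]>.136]
        if len(q)>12: r=cv2.minAreaRect(t[:,:2].astype(np.float32)) if len(t)>4 else 0; vx=np.linalg.svd(t[:,:2]-t[:,:2].mean(0))[2][0]; print(n,'wing',len(q),q.mean(0).round(4),q[:,2].max().round(4),'dir %.0f'%(np.degrees(np.arctan2(vx[1],vx[0]))%180),len(t))
    hb=(V<60)&rng(P,.52,.65,.0,.15,.15,.18)
    if hb.sum()>20: q=P[hb]; print(n,'bar',len(q),cv2.minAreaRect(q[:,:2].astype(np.float32)),np.percentile(q[:,2],[10,50,90]))
    d=(S<60)&(V>70)&rng(P,.5,.67,0,.16,.095,.125)
    q=P[d]; 
    if len(q)>100: A=np.c_[q[:,:2]-q[:,:2].mean(0),np.ones(len(q))]; print(n,'disc plane',np.linalg.lstsq(A,q[:,2],rcond=None)[0],len(q))
a=cv2.imread('pics/top%s.png'%sys.argv[1]);b=cv2.imread('pics/side%s.png'%sys.argv[1]);cv2.imwrite('pics/both%s.png'%sys.argv[1],np.hstack([a,cv2.resize(b,(400,400))]))
E
python3 wings.py 9; python3 go.py
```

```text
top wing 52 [0.6723 0.0567 0.1425] 0.1513 dir 44 51
top wing 57 [0.6003 0.1637 0.1406] 0.1507 dir 141 47
top wing 15 [ 0.5526 -0.005   0.1434] 0.1492 dir 164 14
top wing 48 [0.4927 0.0912 0.1407] 0.1481 dir 45 43
top bar 133 ((0.5829677581787109, 0.0746871680021286), (0.0833529606461525, 0.014081853441894054), 79.17129516601562) [0.15821973 0.16139437 0.16416311]
top disc plane [0.00164696 0.00179346 0.10952512] 2103
side wing 78 [ 0.5598 -0.0128  0.1357] 0.1486 dir 142 49
side wing 129 [0.67   0.0597 0.1347] 0.148 dir 43 61
side wing 74 [0.5938 0.1693 0.1398] 0.1486 dir 141 60
side wing 166 [0.4895 0.0944 0.135 ] 0.1494 dir 45 88
side bar 201 ((0.5804886221885681, 0.07715560495853424), (0.08188246190547943, 0.015035783872008324), 79.40922546386719) [0.15345889 0.1611349  0.1637922 ]
side disc plane [ 0.01744194 -0.02670739  0.11033052] 1771
t 32.9 pos [ 0.5123 -0.0696  0.283 ] yaw -10.75 down-err [ 0.001 -0.001] w 0.698 F [ 0.3  1.2 -0.3] j1 0.55 j7 -0.34
```

View pics/both9.png

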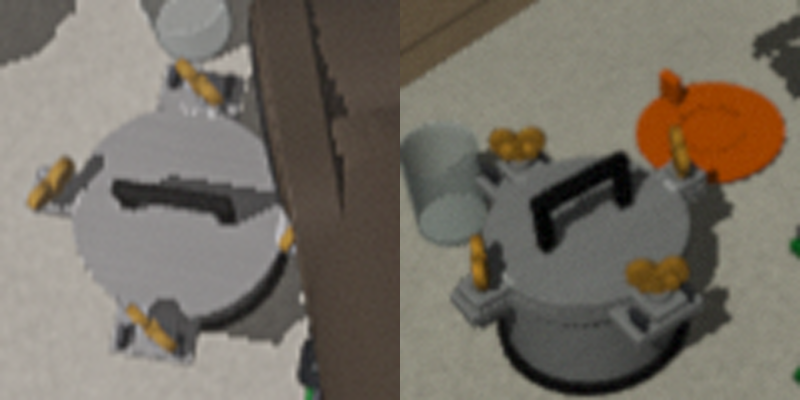

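```bash
python3 go.py .600,.166,.18,51.5
```

```text
t 32.9 pos [ 0.5123 -0.0696  0.283 ] yaw -10.75 down-err [ 0.001 -0.001] w 0.698 F [ 0.3  1.2 -0.3] j1 0.55 j7 -0.34
shift [ 0.2923  0.7854 -0.3434] turn [-0.      0.0002  0.1729] rows>=5.4 7.2
```

Emit:
{"method": "jog_arm", "body": {
  "commands": "0.2 0.029 0.078 -0.02 0 0 0.0173;0.2 0.029 0.078 -0.03 0 0 0.0173;0.2 0.029 0.078 -0.03 0 0 0.0173;0.2 0.029 0.078 -0.03 0 0 0.0173;0.2 0.029 0.079 -0.03 0 0 0.0173"
}}

```text
clock: 33.35
position: [0.556, 0.0516, 0.2397]
ee_rot: [-3.088, -0.571, 0.0]
force: [-0.3, -0.2, 0.6]
width: 0.405
```

Emit:
{"method": "jog_arm", "body": {
  "commands": "0.2 0.029 0.078 -0.04 0 0 0.0173;0.2 0.029 0.078 -0.04 0 0 0.0173;0.2 0.029 0.078 -0.04 0 0 0.0173;0.2 0.029 0.078 -0.04 0 0 0.0173;0.2 0.029 0.079 -0.04 0 0 0.0173"
}}

```text
clock: 33.85
position: [0.5991, 0.1691, 0.1794]
ee_rot: [-2.822, -1.378, 0.001]
force: [0.0, 0.1, 0.4]
width: 0.399
```

Emit:
{"method": "jog_arm", "body": {
  "commands": "0.2 0 0 0 0 0 0;0.2 0 0 0 0 0 0;0.2 0 0 0 0 0 0;0.2 0 0 0 0 0 0;0.2 0 0 0 0 0 0"
}}

```text
clock: 34.35
position: [0.5995, 0.1652, 0.181]
ee_rot: [2.828, 1.367, 0.001]
force: [-0.3, -0.5, -0.1]
width: 0.398
```

```bash
python3 go.py .600,.166,.118,51.5
```

```text
t 34.4 pos [0.5995 0.1652 0.181 ] yaw 51.59 down-err [ 0.001 -0.   ] w 0.398 F [-0.3 -0.5 -0.1] j1 0.19 j7 0.13
shift [ 0.0018  0.0025 -0.2101] turn [ 0.0001  0.0001 -0.0003] rows>=1.3 0.0
```

Emit:
{"method": "jog_arm", "body": {
  "commands": "0.2 0.002 0.002 -0.06 0 0 0;0.2 0 0 -0.07 0 0 0;0.2 0 0 -0.05 0 0 0;0.2 0 0 -0.03 0 0 0;0.2 0 0 0 0 0 0",
  "force": 40
}}

```text
clock: 34.85
position: [0.5993, 0.166, 0.1165]
ee_rot: [-2.828, -1.369, 0.003]
force: [0.5, -0.9, -0.1]
width: 0.403
```

Emit:
{"method": "jog_arm", "body": {
  "commands": "1 0 0 0 0 0 0;1 0 0 0 0 0 0;1 0 0 0 0 0 0;1 0 0 0 0 0 0;1 0 0 0 0 0 0"
}}

```text
clock: 35.35
position: [0.5998, 0.1661, 0.1181]
ee_rot: [2.827, 1.369, -0.001]
force: [-2.9, -2.8, 6.6]
width: 0.094
```

```bash
python3 go.py .600,.166,.118,51.5
```

```text
t 35.4 pos [0.5998 0.1661 0.1181] yaw 51.66 down-err [ 0.    -0.001] w 0.094 F [-2.9 -2.8  6.6] j1 0.16 j7 0.08
shift [ 0.0007 -0.0005 -0.0003] turn [ 0.0001  0.     -0.0005] rows>=0.0 0.0
```

Emit:
{"method": "jog_arm", "body": {
  "commands": "1 0 0 0 0 0 -0.016;1 0 0 0 0 0 -0.016;1 0 0 0 0 0 -0.016;1 0 0 0 0 0 -0.016;1 0 0 0 0 0 -0.016"
}}

```text
clock: 35.85
position: [0.6003, 0.1665, 0.1181]
ee_rot: [3.08, 0.617, 0.002]
force: [0.4, -0.8, 2.2]
width: 0.099
```

Emit:
{"method": "jog_arm", "body": {
  "commands": "1 0 0 0 0 0 -0.016;1 0 0 0 0 0 -0.016;1 0 0 0 0 0 -0.016;1 0 0 0 0 0 -0.016;1 0 0 0 0 0 -0.016"
}}

```text
clock: 36.35
position: [0.6009, 0.1666, 0.1181]
ee_rot: [-3.137, 0.169, -0.003]
force: [2.3, -0.7, 0.5]
width: 0.097
```

Emit:
{"method": "jog_arm", "body": {
  "commands": "1 0 0 0 0 0 0;1 0 0 0 0 0 0;1 0 0 0 0 0 0;0.2 0 0 0 0 0 0;0.2 0 0 0 0 0 0"
}}

```text
clock: 36.85
position: [0.5984, 0.1669, 0.1173]
ee_rot: [3.137, -0.16, -0.004]
force: [-4.4, 0.6, 4.2]
width: 0.222
```

Emit:
{"method": "jog_arm", "body": {
  "commands": "0.2 0 0 0 0 0 0;0.2 0 0 0 0 0 0;0.2 0 0 0.07 0 0 0;0.2 0 0 0.1 0 0 0;0.2 0 0 0.08 0 0 0"
}}

```text
clock: 37.35
position: [0.5999, 0.1666, 0.1935]
ee_rot: [-3.137, 0.162, 0.0]
force: [1.0, -1.3, 0.3]
width: 0.397
```

```bash
python3 go.py .566,-.0148,.18,51.5
```

```text
t 37.4 pos [0.5999 0.1666 0.1935] yaw -5.90 down-err [-0.  0.] w 0.397 F [ 1.  -1.3  0.3] j1 0.04 j7 -0.74
shift [-0.1131 -0.6047 -0.0452] turn [-0.     -0.      0.1594] rows>=3.7 6.7
```

Emit:
{"method": "jog_arm", "body": {
  "commands": "0.2 -0.0113 -0.06 0 0 0 0.016;0.2 -0.0113 -0.06 0 0 0 0.016;0.2 -0.0113 -0.061 0 0 0 0.016;0.2 -0.0113 -0.06 0 0 0 0.016;0.2 -0.0113 -0.061 0 0 0 0.016"
}}

```text
clock: 37.85
position: [0.5827, 0.0751, 0.1923]
ee_rot: [3.078, 0.63, -0.0]
force: [0.2, 0.0, 0.1]
width: 0.402
```

Emit:
{"method": "jog_arm", "body": {
  "commands": "0.2 -0.0113 -0.06 0 0 0 0.016;0.2 -0.0113 -0.06 0 0 0 0.016;0.2 -0.0113 -0.061 0 0 0 0.016;0.2 -0.0113 -0.06 0 0 0 0.016;0.2 -0.0113 -0.061 0 0 0 0.016"
}}

```text
clock: 38.35
position: [0.5657, -0.0155, 0.1923]
ee_rot: [2.824, 1.375, -0.0]
force: [-0.1, -0.8, 0.2]
width: 0.397
```

Emit:
{"method": "jog_arm", "body": {
  "commands": "0.2 0 0 -0.03 0 0 0;0.2 0 0 -0.03 0 0 0;0.2 0 0 0 0 0 0;0.2 0 0 0 0 0 0;0.2 0 0 0 0 0 0"
}}

```text
clock: 38.85
position: [0.5662, -0.0136, 0.1748]
ee_rot: [-2.827, -1.371, -0.001]
force: [0.4, -0.1, -0.3]
width: 0.398
```

```bash
python3 go.py .566,-.0148,.118,51.5; python3 wings.py 10
```

```text
t 38.9 pos [ 0.5662 -0.0136  0.1748] yaw 51.74 down-err [0. 0.] w 0.398 F [ 0.4 -0.1 -0.3] j1 0.52 j7 0.43
shift [-0.0006 -0.0041 -0.1892] turn [-0.0001  0.0001 -0.0007] rows>=1.1 0.0
top wing 51 [0.6001 0.1639 0.1426] 0.1516 dir 84 49
top wing 46 [0.493  0.0919 0.1407] 0.1508 dir 46 41
top bar 119 ((0.5828543901443481, 0.07584165781736374), (0.0812666192650795, 0.013597697950899601), 79.0771484375) [0.15875851 0.16145277 0.16376978]
top disc plane [ 0.01312287 -0.00714678  0.10967262] 1381
side wing 74 [ 0.5599 -0.0121  0.1371] 0.148 dir 141 50
side wing 130 [0.67   0.0598 0.1346] 0.148 dir 44 63
side wing 147 [0.5969 0.1677 0.136 ] 0.1483 dir 82 85
side wing 165 [0.4894 0.0947 0.1354] 0.1496 dir 46 90
side bar 202 ((0.5773409008979797, 0.06296927481889725), (0.11214369535446167, 0.013996342197060585), 77.91383361816406) [0.15331019 0.16127189 0.16413992]
side disc plane [ 0.01403866 -0.02707738  0.11033374] 1748
```

Emit:
{"method": "jog_arm", "body": {
  "commands": "0.2 0 -0.003 -0.06 0 0 0;0.2 0 0 -0.06 0 0 0;0.2 0 0 -0.045 0 0 0;0.2 0 0 -0.024 0 0 0;0.2 0 0 0 0 0 0"
}}

```text
clock: 39.45
position: [0.5656, -0.0155, 0.1171]
ee_rot: [-2.827, -1.369, 0.002]
force: [-0.3, -0.7, 0.8]
width: 0.4
```

Emit:
{"method": "jog_arm", "body": {
  "commands": "1 0 0 0 0 0 0;1 0 0 0 0 0 0;1 0 0 0 0 0 0;1 0 0 0 0 0 0;1 0 0 0 0 0 0"
}}

```text
clock: 39.95
position: [0.5661, -0.0157, 0.1183]
ee_rot: [2.827, 1.369, 0.0]
force: [-1.4, -1.0, 3.4]
width: 0.101
```

Emit:
{"method": "jog_arm", "body": {
  "commands": "1 0 0 0 0 0 -0.016;1 0 0 0 0 0 -0.016;1 0 0 0 0 0 -0.016;1 0 0 0 0 0 -0.016;1 0 0 0 0 0 -0.016"
}}

```text
clock: 40.45
position: [0.5658, -0.016, 0.1182]
ee_rot: [3.08, 0.617, -0.001]
force: [-3.7, -1.8, 5.3]
width: 0.091
```

Emit:
{"method": "jog_arm", "body": {
  "commands": "1 0 0 0 0 0 -0.016;1 0 0 0 0 0 -0.016;1 0 0 0 0 0 -0.016;1 0 0 0 0 0 -0.016;1 0 0 0 0 0 -0.016"
}}

```text
clock: 40.95
position: [0.5653, -0.0161, 0.1183]
ee_rot: [3.136, -0.169, -0.001]
force: [-4.8, -1.7, 7.5]
width: 0.094
```

Emit:
{"method": "jog_arm", "body": {
  "commands": "1 0 0 0 0 0 0;1 0 0 0 0 0 0;1 0 0 0 0 0 0;0.2 0 0 0 0 0 0;0.2 0 0 0 0 0 0"
}}

```text
clock: 41.45
position: [0.5661, -0.0154, 0.1179]
ee_rot: [-3.137, 0.162, -0.001]
force: [-0.6, 0.2, -0.3]
width: 0.224
```

Emit:
{"method": "jog_arm", "body": {
  "commands": "0.2 0 0 0 0 0 0;0.2 0 0 0 0 0 0;0.2 0 0 0.07 0 0 0;0.2 0 0 0.1 0 0 0;0.2 0 0 0.08 0 0 0"
}}

```text
clock: 41.95
position: [0.5661, -0.0153, 0.194]
ee_rot: [-3.137, 0.162, -0.0]
force: [0.7, 0.5, 0.1]
width: 0.404
```

```bash
python3 go.py .6735,.0585,.18,135; python3 wings.py 11
```

```text
t 42.0 pos [ 0.5661 -0.0153  0.194 ] yaw -5.90 down-err [0. 0.] w 0.404 F [0.7 0.5 0.1] j1 0.36 j7 -0.42
shift [ 0.358   0.2459 -0.0468] turn [-1.000e-04 -1.000e-04  3.914e-01] rows>=2.6 16.4
top wing 50 [0.5999 0.1637 0.1431] 0.1484 dir 85 49
top wing 47 [0.4932 0.092  0.1412] 0.1487 dir 45 43
top bar 101 ((0.5845695734024048, 0.08401885628700256), (0.06425004452466965, 0.01389740128070116), 80.3153076171875) [0.15834304 0.16102312 0.16445155]
top disc plane [ 0.00674952 -0.00467068  0.10967833] 1295
side wing 131 [0.67   0.06   0.1347] 0.1483 dir 44 62
side wing 129 [ 0.5613 -0.0139  0.135 ] 0.1487 dir 83 74
side wing 148 [0.5968 0.1679 0.136 ] 0.1484 dir 83 82
side wing 166 [0.4894 0.0947 0.1353] 0.1485 dir 45 90
side bar 195 ((0.5809549689292908, 0.0772789865732193), (0.08202145993709564, 0.013576360419392586), 78.95664978027344) [0.15454637 0.16122415 0.16392227]
side disc plane [ 0.01553094 -0.02686792  0.11032869] 1753
```

Emit:
{"method": "jog_arm", "body": {
  "commands": "0.2 0.018 0.0123 0 0 0 0.0196;0.2 0.018 0.0123 0 0 0 0.0196;0.2 0.018 0.0123 0 0 0 0.0196;0.2 0.018 0.0123 0 0 0 0.0196;0.2 0.018 0.0123 0 0 0 0.0196"
}}

```text
clock: 42.55
position: [0.5929, 0.003, 0.1921]
ee_rot: [-3.037, -0.804, 0.001]
force: [1.2, 0.8, -0.4]
width: 0.402
```

Emit:
{"method": "jog_arm", "body": {
  "commands": "0.2 0.018 0.0123 0 0 0 0.0196;0.2 0.018 0.0123 0 0 0 0.0196;0.2 0.018 0.0123 0 0 0 0.0196;0.2 0.018 0.0123 0 0 0 0.0196;0.2 0.018 0.0123 0 0 0 0.0196"
}}

```text
clock: 43.05
position: [0.6199, 0.0214, 0.192]
ee_rot: [-2.65, -1.686, 0.001]
force: [-0.4, 0.7, 0.5]
width: 0.396
```

Emit:
{"method": "jog_arm", "body": {
  "commands": "0.2 0.018 0.0123 0 0 0 0.0196;0.2 0.018 0.0123 0 0 0 0.0196;0.2 0.018 0.0123 0 0 0 0.0196;0.2 0.018 0.0123 0 0 0 0.0196;0.2 0.018 0.0123 0 0 0 0.0196"
}}

```text
clock: 43.55
position: [0.647, 0.0399, 0.1919]
ee_rot: [-2.014, -2.41, 0.001]
force: [0.5, 0.9, 0.1]
width: 0.403
```

Emit:
{"method": "jog_arm", "body": {
  "commands": "0.2 0.0175 0.0123 0 0 0 0.0196;0.2 0.0175 0.0123 0 0 0 0.0196;0.2 0.0175 0.0123 0 0 0 0.0196;0.2 0.0175 0.0123 0 0 0 0.0196;0.2 0.018 0.0123 0 0 0 0.0196"
}}

```text
clock: 44.05
position: [0.6734, 0.0583, 0.1918]
ee_rot: [-1.189, -2.907, 0.001]
force: [-0.1, -0.0, -0.1]
width: 0.402
```

Emit:
{"method": "jog_arm", "body": {
  "commands": "0.2 0 0 -0.03 0 0 0;0.2 0 0 -0.03 0 0 0;0.2 0 0 0 0 0 0;0.2 0 0 0 0 0 0;0.2 0 0 0 0 0 0"
}}

```text
clock: 44.55
position: [0.6734, 0.0582, 0.1751]
ee_rot: [1.198, 2.904, 0.0]
force: [-0.9, -0.1, -0.1]
width: 0.402
```

```bash
python3 go.py .6735,.0585,.118,134.7
```

```text
t 44.5 pos [0.6734 0.0582 0.1751] yaw 135.14 down-err [ 0. -0.] w 0.402 F [-0.9 -0.1 -0.1] j1 0.43 j7 1.65
shift [ 0.0004  0.001  -0.1904] turn [ 0.      0.0001 -0.0012] rows>=1.1 0.1
```

Emit:
{"method": "jog_arm", "body": {
  "commands": "0.2 0 0 -0.06 0 0 -0.001;0.2 0 0 -0.06 0 0 0;0.2 0 0 -0.045 0 0 0;0.2 0 0 -0.025 0 0 0;0.2 0 0 0 0 0 0"
}}

```text
clock: 45.05
position: [0.6726, 0.058, 0.116]
ee_rot: [-1.205, -2.899, 0.002]
force: [0.6, 0.3, -0.2]
width: 0.4
```

Emit:
{"method": "jog_arm", "body": {
  "commands": "1 0 0 0 0 0 0;1 0 0 0 0 0 0;1 0 0 0 0 0 0;1 0 0 0 0 0 0;1 0 0 0 0 0 0"
}}

```text
clock: 45.55
position: [0.6738, 0.0583, 0.1184]
ee_rot: [1.206, 2.9, 0.001]
force: [0.0, -0.3, 2.0]
width: 0.095
```

Emit:
{"method": "jog_arm", "body": {
  "commands": "1 0 0 0 0 0 -0.016;1 0 0 0 0 0 -0.016;1 0 0 0 0 0 -0.016;1 0 0 0 0 0 -0.016;1 0 0 0 0 0 -0.016"
}}

```text
clock: 46.05
position: [0.674, 0.058, 0.1184]
ee_rot: [1.894, 2.505, 0.001]
force: [1.3, -0.2, 1.2]
width: 0.098
```

Emit:
{"method": "jog_arm", "body": {
  "commands": "1 0 0 0 0 0 -0.016;1 0 0 0 0 0 -0.016;1 0 0 0 0 0 -0.016;1 0 0 0 0 0 -0.016;1 0 0 0 0 0 -0.016"
}}

```text
clock: 46.55
position: [0.674, 0.0575, 0.1184]
ee_rot: [2.458, 1.954, 0.001]
force: [0.9, -1.9, 1.8]
width: 0.096
```

Emit:
{"method": "jog_arm", "body": {
  "commands": "1 0 0 0 0 0 0;1 0 0 0 0 0 0;1 0 0 0 0 0 0;0.2 0 0 0 0 0 0;0.2 0 0 0 0 0 0"
}}

```text
clock: 47.05
position: [0.6728, 0.0589, 0.1174]
ee_rot: [-2.452, -1.962, 0.001]
force: [-0.1, 0.7, 0.1]
width: 0.224
```

Emit:
{"method": "jog_arm", "body": {
  "commands": "0.2 0 0 0 0 0 0;0.2 0 0 0 0 0 0;0.2 0 0 0.07 0 0 0;0.2 0 0 0.1 0 0 0;0.2 0 0 0.08 0 0 0"
}}

```text
clock: 47.55
position: [0.6733, 0.0587, 0.194]
ee_rot: [-2.453, -1.961, -0.0]
force: [0.5, -0.1, 0.0]
width: 0.401
```

```bash
python3 go.py .4925,.0925,.18,135; python3 wings.py 12
```

```text
t 47.5 pos [0.6733 0.0587 0.194 ] yaw 77.29 down-err [-0.     0.001] w 0.401 F [ 0.5 -0.1  0. ] j1 0.34 j7 0.76
shift [-0.6026  0.1128 -0.0465] turn [-1.000e-04 -1.000e-04  1.603e-01] rows>=3.7 6.7
top wing 51 [0.6    0.1641 0.1425] 0.1515 dir 85 49
top wing 44 [0.4921 0.0914 0.1402] 0.1493 dir 47 38
top bar 131 ((0.5826945304870605, 0.07458379864692688), (0.0833635926246643, 0.014766892418265343), 79.4892807006836) [0.15850907 0.16098342 0.16365313]
top disc plane [ 0.00389693 -0.00027997  0.10961868] 1762
side wing 86 [0.6668 0.0613 0.137 ] 0.1497 dir 171 53
side wing 129 [ 0.5613 -0.0138  0.1351] 0.1487 dir 82 71
side wing 149 [0.5965 0.168  0.1355] 0.1495 dir 82 80
side wing 166 [0.4892 0.0946 0.1351] 0.1496 dir 47 85
side bar 195 ((0.5806544423103333, 0.07766851782798767), (0.08256059885025024, 0.014753522351384163), 80.5779800415039) [0.15364787 0.16122457 0.16404267]
side disc plane [ 0.01382758 -0.02648126  0.11033311] 1748
```

Emit:
{"method": "jog_arm", "body": {
  "commands": "0.2 -0.06 0.0113 0 0 0 0.016;0.2 -0.06 0.0113 0 0 0 0.016;0.2 -0.06 0.0113 0 0 0 0.016;0.2 -0.06 0.0113 0 0 0 0.016;0.2 -0.06 0.0113 0 0 0 0.016"
}}

```text
clock: 48.15
position: [0.5822, 0.0753, 0.1921]
ee_rot: [-1.883, -2.514, 0.001]
force: [-0.2, -0.5, -0.1]
width: 0.403
```

Emit:
{"method": "jog_arm", "body": {
  "commands": "0.2 -0.06 0.0113 0 0 0 0.016;0.2 -0.06 0.0113 0 0 0 0.016;0.2 -0.06 0.0113 0 0 0 0.016;0.2 -0.061 0.0113 0 0 0 0.016;0.2 -0.061 0.0113 0 0 0 0.016"
}}

```text
clock: 48.65
position: [0.4916, 0.0922, 0.1921]
ee_rot: [-1.199, -2.902, 0.0]
force: [0.3, 0.3, 0.3]
width: 0.403
```

Emit:
{"method": "jog_arm", "body": {
  "commands": "0.2 0 0 -0.03 0 0 0;0.2 0 0 -0.03 0 0 0;0.2 0 0 0 0 0 0;0.2 0 0 0 0 0 0;0.2 0 0 0 0 0 0"
}}

```text
clock: 49.15
position: [0.4933, 0.0923, 0.1748]
ee_rot: [-1.207, -2.9, -0.001]
force: [-0.2, 0.0, -0.0]
width: 0.399
```

```bash
python3 go.py .4925,.0925,.118,135.5
```

```text
t 49.1 pos [0.4933 0.0923 0.1748] yaw 134.80 down-err [-0.     0.001] w 0.399 F [-0.2  0.  -0. ] j1 0.55 j7 1.49
shift [-0.0025  0.0005 -0.1894] turn [-0.0001 -0.      0.0019] rows>=1.1 0.1
```

Emit:
{"method": "jog_arm", "body": {
  "commands": "0.2 -0.002 0 -0.06 0 0 0.0015;0.2 0 0 -0.06 0 0 0;0.2 0 0 -0.045 0 0 0;0.2 0 0 -0.024 0 0 0;0.2 0 0 0 0 0 0"
}}

```text
clock: 49.65
position: [0.4919, 0.0921, 0.1175]
ee_rot: [-1.192, -2.905, 0.001]
force: [0.1, 0.6, 0.6]
width: 0.398
```

Emit:
{"method": "jog_arm", "body": {
  "commands": "1 0 0 0 0 0 0;1 0 0 0 0 0 0;1 0 0 0 0 0 0;1 0 0 0 0 0 0;1 0 0 0 0 0 0"
}}

```text
clock: 50.15
position: [0.4922, 0.0923, 0.1185]
ee_rot: [1.192, 2.906, 0.0]
force: [-0.3, 0.6, 3.5]
width: 0.091
```

Emit:
{"method": "jog_arm", "body": {
  "commands": "1 0 0 0 0 0 -0.016;1 0 0 0 0 0 -0.016;1 0 0 0 0 0 -0.016;1 0 0 0 0 0 -0.016;1 0 0 0 0 0 -0.016"
}}

```text
clock: 50.65
position: [0.4921, 0.0926, 0.1185]
ee_rot: [1.882, 2.515, 0.001]
force: [-2.1, 0.6, 3.2]
width: 0.098
```

Emit:
{"method": "jog_arm", "body": {
  "commands": "1 0 0 0 0 0 -0.016;1 0 0 0 0 0 -0.016;1 0 0 0 0 0 -0.016;1 0 0 0 0 0 -0.016;1 0 0 0 0 0 -0.016"
}}

```text
clock: 51.15
position: [0.4922, 0.0928, 0.1185]
ee_rot: [-2.448, -1.968, -0.001]
force: [-1.1, 1.6, 2.1]
width: 0.098
```

Emit:
{"method": "jog_arm", "body": {
  "commands": "1 0 0 0 0 0 0;1 0 0 0 0 0 0;1 0 0 0 0 0 0;0.2 0 0 0 0 0 0;0.2 0 0 0 0 0 0"
}}

```text
clock: 51.65
position: [0.4922, 0.0916, 0.1179]
ee_rot: [2.444, 1.974, -0.001]
force: [0.3, 0.3, 0.9]
width: 0.223
```

Emit:
{"method": "jog_arm", "body": {
  "commands": "0.2 0 0 0 0 0 0;0.2 0 0 0 0 0 0;0.2 0 0 0.07 0 0 0;0.2 0 0 0.1 0 0 0;0.2 0 0 0.08 0 0 0"
}}

```text
clock: 52.15
position: [0.4921, 0.0923, 0.1943]
ee_rot: [-2.444, -1.973, -0.0]
force: [1.2, -0.1, 0.0]
width: 0.404
```

```bash
python3 go.py .6735,.0585,.194,77.3; python3 wings.py 13
```

```text
t 52.1 pos [0.4921 0.0923 0.1943] yaw 77.82 down-err [-0.  0.] w 0.404 F [ 1.2 -0.1  0. ] j1 0.42 j7 0.68
shift [ 0.6045 -0.1126 -0.0009] turn [-0.     -0.     -0.0014] rows>=3.7 0.1
top wing 53 [0.6722 0.0573 0.1414] 0.1478 dir 168 44
top wing 58 [ 0.5663 -0.013   0.1396] 0.1496 dir 84 51
top bar 85 ((0.580153226852417, 0.05805334448814392), (0.04995684325695038, 0.01467621885240078), 79.30029296875) [0.15784752 0.16090835 0.16390032]
top disc plane [-0.01953517  0.00903775  0.10944363] 916
side wing 147 [0.5967 0.1678 0.1358] 0.1479 dir 83 84
side wing 131 [0.4907 0.094  0.1352] 0.1489 dir 169 78
side bar 22 ((0.5815382599830627, 0.09546484798192978), (0.04653291404247284, 0.01053253747522831), 74.74320220947266) [0.15231527 0.16020315 0.16337473]
side disc plane [ 0.02063683 -0.05430802  0.10976749] 1121
```

View pics/both13.png

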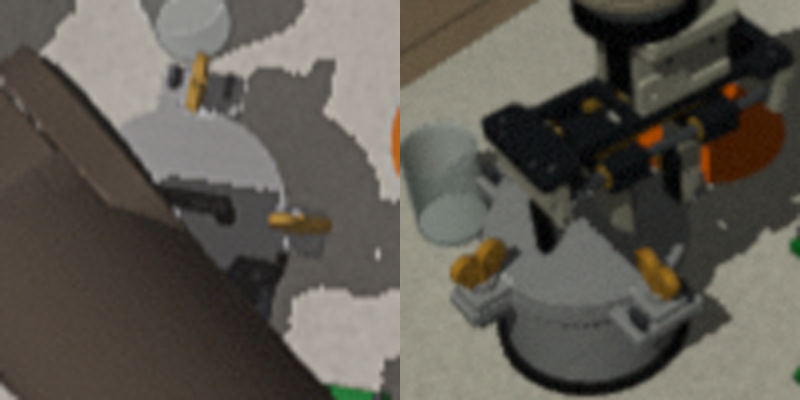

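Emit:
{"method": "jog_arm", "body": {
  "commands": "0.2 0.06 -0.0113 0 0 0 0;0.2 0.06 -0.0113 0 0 0 0;0.2 0.06 -0.0113 0 0 0 0;0.2 0.061 -0.0113 0 0 0 0;0.2 0.061 -0.0113 0 0 0 0"
}}

```text
clock: 52.75
position: [0.5832, 0.0747, 0.1921]
ee_rot: [-2.445, -1.972, 0.002]
force: [-0.6, 0.6, 0.2]
width: 0.401
```

Emit:
{"method": "jog_arm", "body": {
  "commands": "0.2 0.06 -0.0113 0 0 0 0;0.2 0.06 -0.0113 0 0 0 0;0.2 0.06 -0.0113 0 0 0 0;0.2 0.061 -0.0113 0 0 0 0;0.2 0.061 -0.0113 0 0 0 0"
}}

```text
clock: 53.25
position: [0.6738, 0.0577, 0.1918]
ee_rot: [-2.445, -1.972, 0.002]
force: [0.7, -0.4, 0.3]
width: 0.4
```

Emit:
{"method": "jog_arm", "body": {
  "commands": "0.2 0 0 -0.03 0 0 0;0.2 0 0 -0.03 0 0 0;0.2 0 0 0 0 0 0;0.2 0 0 0 0 0 0;0.2 0 0 0 0 0 0"
}}

```text
clock: 53.75
position: [0.6731, 0.0585, 0.1755]
ee_rot: [2.445, 1.973, 0.0]
force: [0.2, 0.6, 0.0]
width: 0.4
```

```bash
python3 go.py .6735,.0585,.118,77.5; python3 wings.py 14 | grep side
```

```text
t 53.8 pos [0.6731 0.0585 0.1755] yaw 77.81 down-err [ 0. -0.] w 0.400 F [0.2 0.6 0. ] j1 0.31 j7 0.79
shift [ 0.0013 -0.     -0.1918] turn [ 0.      0.0001 -0.0009] rows>=1.2 0.0
side wing 84 [0.6664 0.0613 0.1363] 0.1486 dir 172 49
side wing 130 [ 0.5616 -0.0141  0.1349] 0.1497 dir 83 72
side wing 149 [0.5966 0.168  0.1356] 0.1483 dir 83 79
side wing 120 [0.4887 0.0952 0.1363] 0.1494 dir 170 75
side bar 199 ((0.5796663165092468, 0.07771046459674835), (0.08218171447515488, 0.01605510339140892), 82.41859436035156) [0.15412242 0.16124924 0.16385641]
side disc plane [ 0.01382522 -0.02592169  0.11030083] 1775
```

Emit:
{"method": "jog_arm", "body": {
  "commands": "0.2 0.001 0 -0.06 0 0 0;0.2 0 0 -0.06 0 0 0;0.2 0 0 -0.045 0 0 0;0.2 0 0 -0.026 0 0 0;0.2 0 0 0 0 0 0"
}}

```text
clock: 54.35
position: [0.6731, 0.0581, 0.1169]
ee_rot: [-2.444, -1.972, 0.002]
force: [0.4, 0.1, -0.5]
width: 0.402
```

Emit:
{"method": "jog_arm", "body": {
  "commands": "1 0 0 0 0 0 0;1 0 0 0 0 0 0;1 0 0 0 0 0 0;1 0 0 0 0 0 0;1 0 0 0 0 0 0"
}}

```text
clock: 54.85
position: [0.6739, 0.0581, 0.1184]
ee_rot: [2.445, 1.972, 0.001]
force: [-0.5, -0.9, 3.9]
width: 0.095
```

Emit:
{"method": "jog_arm", "body": {
  "commands": "1 0 0 0 0 0 -0.016;1 0 0 0 0 0 -0.016;1 0 0 0 0 0 -0.016;1 0 0 0 0 0 -0.016;1 0 0 0 0 0 -0.016"
}}

```text
clock: 55.35
position: [0.6738, 0.0579, 0.1184]
ee_rot: [2.861, 1.296, 0.0]
force: [-1.5, -2.2, 3.3]
width: 0.094
```

Emit:
{"method": "jog_arm", "body": {
  "commands": "1 0 0 0 0 0 -0.016;1 0 0 0 0 0 -0.016;1 0 0 0 0 0 -0.016;1 0 0 0 0 0 -0.016;1 0 0 0 0 0 -0.01"
}}

```text
clock: 55.85
position: [0.6736, 0.0577, 0.1183]
ee_rot: [3.082, 0.602, -0.0]
force: [-1.3, -3.1, 3.1]
width: 0.097
```

```bash
python3 go.py; python3 -c "
from cell import status;print(status.observe()['ft_torque'].round(3))"
```

```text
t 55.9 pos [0.6736 0.0577 0.1183] yaw 22.11 down-err [ 0.    -0.001] w 0.097 F [-1.3 -3.1  3.1] j1 0.18 j7 -0.10
[-0.439  0.353  0.127]
```

Emit:
{"method": "jog_arm", "body": {
  "commands": "1 0 0 0 0 0 -0.006;1 0 0 0 0 0 -0.006;1 0 0 0 0 0 -0.006;1 0 0 0 0 0 -0.005;1 0 0 0 0 0 0"
}}

```text
clock: 56.35
position: [0.6736, 0.0577, 0.1184]
ee_rot: [3.117, 0.384, 0.0]
force: [-2.0, -2.9, 6.2]
width: 0.095
```

```bash
python3 go.py; python3 -c "
from cell import status;print(status.observe()['ft_torque'].round(3))"
```

```text
t 56.4 pos [0.6736 0.0577 0.1184] yaw 14.04 down-err [ 0.    -0.001] w 0.095 F [-2.  -2.9  6.2] j1 0.16 j7 -0.22
[-0.677  0.49   0.65 ]
```

Emit:
{"method": "jog_arm", "body": {
  "commands": "0.2 0 0 0 0 0 0;0.2 0 0 0 0 0 0;0.2 0 0 0 0 0 0;0.2 0 0 0 0 0 0;0.2 0 0 0.06 0 0 0"
}}

```text
clock: 56.85
position: [0.6721, 0.0579, 0.1335]
ee_rot: [3.118, 0.385, -0.007]
force: [-0.7, -0.2, 0.1]
width: 0.396
```

Emit:
{"method": "jog_arm", "body": {
  "commands": "0.2 0 0 0.1 0 0 0;0.2 0 0 0.09 0 0 0;0.2 -0.046 0.0086 0 0 0 0.0136;0.2 -0.046 0.0086 0 0 0 0.0136;0.2 -0.046 0.0086 0 0 0 0.0136"
}}

```text
clock: 57.35
position: [0.6319, 0.0663, 0.193]
ee_rot: [-3.042, -0.785, -0.001]
force: [-0.4, 0.3, -0.3]
width: 0.405
```

Emit:
{"method": "jog_arm", "body": {
  "commands": "0.2 -0.046 0.0086 0 0 0 0.0136;0.2 -0.046 0.0086 0 0 0 0.0136;0.2 -0.046 0.0086 0 0 0 0.0136;0.2 -0.046 0.0086 0 0 0 0.0136;0.2 -0.046 0.0086 0 0 0 0.0136"
}}

```text
clock: 57.85
position: [0.5627, 0.0791, 0.1928]
ee_rot: [-2.806, -1.413, -0.0]
force: [-0.2, -1.0, -0.2]
width: 0.398
```

Emit:
{"method": "jog_arm", "body": {
  "commands": "0.2 -0.046 0.0086 0 0 0 0.0136;0.2 -0.046 0.0086 0 0 0 0.0136;0.2 -0.048 0.0086 0 0 0 0.0136;0.2 -0.048 0.0086 0 0 0 0.0136;0.2 -0.048 0.0086 0 0 0 0.0136"
}}

```text
clock: 58.35
position: [0.4919, 0.092, 0.1929]
ee_rot: [2.443, 1.975, 0.0]
force: [1.0, 0.4, -0.5]
width: 0.401
```

Emit:
{"method": "jog_arm", "body": {
  "commands": "0.2 0 0 -0.03 0 0 0;0.2 0 0 -0.03 0 0 0;0.2 0 0 0 0 0 0;0.2 0 0 0 0 0 0;0.2 0 0 0 0 0 0"
}}

```text
clock: 58.85
position: [0.4929, 0.092, 0.1748]
ee_rot: [-2.447, -1.97, -0.0]
force: [-0.3, 0.5, 0.6]
width: 0.398
```

```bash
python3 go.py .4923,.0925,.118,77.8; python3 wings.py 15 | grep wing
```

```text
t 58.9 pos [0.4929 0.092  0.1748] yaw 77.67 down-err [0. 0.] w 0.398 F [-0.3  0.5  0.6] j1 0.40 j7 0.67
shift [-0.0021  0.0018 -0.1894] turn [-0.0001  0.      0.0004] rows>=1.1 0.0
top wing 61 [0.6725 0.0587 0.1401] 0.1485 dir 107 50
top wing 57 [ 0.5653 -0.0148  0.141 ] 0.1476 dir 84 51
side wing 15 [0.6736 0.0478 0.1443] 0.1483 dir 73 15
side wing 15 [0.5662 0.0042 0.137 ] 0.1456 dir 44 9
side wing 146 [0.5964 0.1679 0.1358] 0.149 dir 83 79
side wing 126 [0.4893 0.0945 0.1353] 0.1481 dir 170 73
```

Emit:
{"method": "jog_arm", "body": {
  "commands": "0.2 -0.001 0.001 -0.06 0 0 0;0.2 0 0 -0.06 0 0 0;0.2 0 0 -0.045 0 0 0;0.2 0 0 -0.024 0 0 0;0.2 0 0 0 0 0 0"
}}

```text
clock: 59.45
position: [0.4918, 0.092, 0.1175]
ee_rot: [-2.446, -1.971, 0.002]
force: [0.2, -0.3, -0.1]
width: 0.398
```

Emit:
{"method": "jog_arm", "body": {
  "commands": "1 0 0 0 0 0 0;1 0 0 0 0 0 0;1 0 0 0 0 0 0;1 0 0 0 0 0 0;1 0 0 0 0 0 0"
}}

```text
clock: 59.95
position: [0.4925, 0.0924, 0.1186]
ee_rot: [2.446, 1.971, 0.002]
force: [0.2, 1.5, 2.4]
width: 0.088
```

Emit:
{"method": "jog_arm", "body": {
  "commands": "1 0 0 0 0 0 -0.016;1 0 0 0 0 0 -0.016;1 0 0 0 0 0 -0.016;1 0 0 0 0 0 -0.016;1 0 0 0 0 0 -0.016"
}}

```text
clock: 60.45
position: [0.4926, 0.0925, 0.1186]
ee_rot: [2.862, 1.295, 0.002]
force: [0.3, 1.3, 1.5]
width: 0.095
```

Emit:
{"method": "jog_arm", "body": {
  "commands": "1 0 0 0 0 0 -0.016;1 0 0 0 0 0 -0.016;1 0 0 0 0 0 -0.016;1 0 0 0 0 0 -0.016;1 0 0 0 0 0 -0.016"
}}

```text
clock: 60.95
position: [0.4926, 0.0925, 0.1185]
ee_rot: [-3.094, -0.543, -0.002]
force: [1.4, 1.2, 1.7]
width: 0.096
```

Emit:
{"method": "jog_arm", "body": {
  "commands": "1 0 0 0 0 0 -0.006;1 0 0 0 0 0 -0.005;1 0 0 0 0 0 0;1 0 0 0 0 0 0;1 0 0 0 0 0 0"
}}

```text
clock: 61.45
position: [0.4926, 0.0925, 0.1185]
ee_rot: [-3.11, -0.443, -0.001]
force: [0.4, 1.8, 5.3]
width: 0.095
```

```bash
python3 go.py; python3 -c "
from cell import status;print(status.observe()['ft_torque'].round(3))"
```

```text
t 61.5 pos [0.4926 0.0925 0.1185] yaw 16.20 down-err [0.001 0.001] w 0.095 F [0.4 1.8 5.3] j1 0.16 j7 -0.32
[ 0.282 -0.167 -0.11 ]
```

Emit:
{"method": "jog_arm", "body": {
  "commands": "1 0 0 0 0 0 -0.004;1 0 0 0 0 0 -0.004;1 0 0 0 0 0 -0.004;1 0 0 0 0 0 0;1 0 0 0 0 0 0"
}}

```text
clock: 61.95
position: [0.4926, 0.093, 0.1185]
ee_rot: [-3.124, -0.328, -0.002]
force: [1.4, 3.2, 4.8]
width: 0.097
```

```bash
python3 go.py; python3 -c "
from cell import status;print(status.observe()['ft_torque'].round(3))"
```

```text
t 62.0 pos [0.4926 0.093  0.1185] yaw 11.98 down-err [0.001 0.001] w 0.097 F [1.4 3.2 4.8] j1 0.15 j7 -0.39
[ 0.706 -0.293  0.712]
```

Emit:
{"method": "jog_arm", "body": {
  "commands": "0.2 0 0 0 0 0 0;0.2 0 0 0 0 0 0;0.2 0 0 0 0 0 0;0.2 0 0 0 0 0 0;0.2 0 0 0.06 0 0 0"
}}

```text
clock: 62.45
position: [0.4906, 0.0913, 0.1345]
ee_rot: [3.124, 0.323, -0.007]
force: [-0.7, 0.3, 0.0]
width: 0.398
```

Emit:
{"method": "jog_arm", "body": {
  "commands": "0.2 0 0 0.1 0 0 0;0.2 0 0 0.09 0 0 0;0.2 0.045 0.03 0 0 0 -0.0064;0.2 0.045 0.03 0 0 0 -0.0064;0.2 0.045 0.03 0 0 0 -0.0064"
}}

```text
clock: 62.95
position: [0.5331, 0.1189, 0.1933]
ee_rot: [3.138, 0.131, 0.0]
force: [-0.1, -0.3, -0.3]
width: 0.401
```

Emit:
{"method": "jog_arm", "body": {
  "commands": "0.2 0.045 0.031 0 0 0 -0.0064;0.2 0.045 0.031 0 0 0 -0.0064;0.2 0.045 0.031 0 0 0 -0.0064;0.2 0.045 0.031 0 0 0 -0.0064;0.2 0.043 0.031 0 0 0 -0.0064"
}}

```text
clock: 63.45
position: [0.5999, 0.1657, 0.1927]
ee_rot: [3.136, -0.184, -0.001]
force: [0.4, 0.1, 1.1]
width: 0.399
```

Emit:
{"method": "jog_arm", "body": {
  "commands": "0.2 0 0 -0.03 0 0 0;0.2 0 0 -0.03 0 0 0;0.2 0 0 0 0 0 0;0.2 0 0 0 0 0 0;0.2 0 0 0 0 0 0"
}}

```text
clock: 63.95
position: [0.5995, 0.1652, 0.1754]
ee_rot: [3.136, -0.181, 0.0]
force: [-0.5, -0.5, -0.3]
width: 0.399
```

```bash
python3 go.py .600,.1665,.118,-6.3; python3 wings.py 16 | grep wing
```

```text
t 64.0 pos [0.5995 0.1652 0.1754] yaw -6.61 down-err [ 0. -0.] w 0.399 F [-0.5 -0.5 -0.3] j1 -0.02 j7 -0.71
shift [ 0.0018  0.0043 -0.1914] turn [0.     0.     0.0008] rows>=1.1 0.0
top wing 62 [0.6722 0.0581 0.1394] 0.1492 dir 104 48
top wing 57 [ 0.5654 -0.0156  0.1394] 0.149 dir 82 50
side wing 131 [ 0.5612 -0.0139  0.1351] 0.149 dir 83 74
side wing 139 [0.597  0.1684 0.1354] 0.1497 dir 81 72
side wing 110 [0.4889 0.0963 0.1377] 0.1478 dir 106 74
```

Emit:
{"method": "jog_arm", "body": {
  "commands": "0.2 0.001 0.003 -0.06 0 0 0;0.2 0 0 -0.06 0 0 0;0.2 0 0 -0.045 0 0 0;0.2 0 0 -0.025 0 0 0;0.2 0 0 0 0 0 0"
}}

```text
clock: 64.55
position: [0.5994, 0.1663, 0.1173]
ee_rot: [3.136, -0.181, -0.002]
force: [0.6, -0.6, 1.0]
width: 0.402
```

Emit:
{"method": "jog_arm", "body": {
  "commands": "1 0 0 0 0 0 0;1 0 0 0 0 0 0;1 0 0 0 0 0 0;1 0 0 0 0 0 0;1 0 0 0 0 0 0"
}}

```text
clock: 65.05
position: [0.6004, 0.1666, 0.1187]
ee_rot: [-3.136, 0.181, -0.002]
force: [1.2, 0.7, 2.2]
width: 0.097
```

Emit:
{"method": "jog_arm", "body": {
  "commands": "1 0 0 0 0 0 -0.016;1 0 0 0 0 0 -0.016;1 0 0 0 0 0 -0.016;1 0 0 0 0 0 -0.016;1 0 0 0 0 0 -0.016"
}}

```text
clock: 65.55
position: [0.601, 0.1664, 0.1187]
ee_rot: [-2.99, 0.961, -0.003]
force: [4.3, -1.2, -0.8]
width: 0.097
```

Emit:
{"method": "jog_arm", "body": {
  "commands": "1 0 0 0 0 0 -0.016;1 0 0 0 0 0 -0.016;1 0 0 0 0 0 -0.016;1 0 0 0 0 0 -0.016;1 0 0 0 0 0 -0.01"
}}

```text
clock: 66.05
position: [0.6013, 0.166, 0.1187]
ee_rot: [-2.688, 1.624, -0.004]
force: [4.2, -1.8, -0.3]
width: 0.096
```

Emit:
{"method": "jog_arm", "body": {
  "commands": "1 0 0 0 0 0 -0.005;1 0 0 0 0 0 -0.005;1 0 0 0 0 0 -0.005;1 0 0 0 0 0 0;1 0 0 0 0 0 0"
}}

```text
clock: 66.55
position: [0.6011, 0.1659, 0.1187]
ee_rot: [-2.612, 1.744, -0.003]
force: [4.7, -2.8, 1.4]
width: 0.091
```

```bash
python3 go.py; python3 -c "
from cell import status;print(status.observe()['ft_torque'].round(3))"
```

```text
t 66.5 pos [0.6011 0.1659 0.1187] yaw -67.45 down-err [ 0.002 -0.   ] w 0.091 F [ 4.7 -2.8  1.4] j1 -0.22 j7 -1.65
[-0.469 -0.95  -0.007]
```

Emit:
{"method": "jog_arm", "body": {
  "commands": "1 0 0 0 0 0 -0.004;1 0 0 0 0 0 -0.004;1 0 0 0 0 0 -0.004;1 0 0 0 0 0 0;1 0 0 0 0 0 0"
}}

```text
clock: 67.05
position: [0.6011, 0.1659, 0.1187]
ee_rot: [-2.544, 1.842, -0.003]
force: [4.5, -2.9, 2.0]
width: 0.094
```

```bash
python3 go.py; python3 -c "
from cell import status;print(status.observe()['ft_torque'].round(3))"
```

```text
t 67.0 pos [0.6011 0.1659 0.1187] yaw -71.80 down-err [ 0.002 -0.   ] w 0.094 F [ 4.5 -2.9  2. ] j1 -0.23 j7 -1.72
[-0.56  -1.072  0.019]
```

Emit:
{"method": "jog_arm", "body": {
  "commands": "1 0 0 0 0 0 -0.004;1 0 0 0 0 0 -0.004;1 0 0 0 0 0 -0.004;1 0 0 0 0 0 0;1 0 0 0 0 0 0"
}}

```text
clock: 67.55
position: [0.6011, 0.1658, 0.1187]
ee_rot: [-2.474, 1.935, -0.003]
force: [4.2, -3.1, 1.6]
width: 0.097
```

```bash
python3 go.py; python3 -c "
from cell import status;print(status.observe()['ft_torque'].round(3))"
```

```text
t 67.5 pos [0.6011 0.1658 0.1187] yaw -76.06 down-err [ 0.002 -0.001] w 0.097 F [ 4.2 -3.1  1.6] j1 -0.24 j7 -1.78
[-0.693 -1.067  0.503]
```

Emit:
{"method": "jog_arm", "body": {
  "commands": "0.2 0 0 0 0 0 0;0.2 0 0 0 0 0 0;0.2 0 0 0 0 0 0;0.2 0 0 0 0 0 0;0.2 0 0 0.06 0 0 0"
}}

```text
clock: 68.05
position: [0.598, 0.1661, 0.134]
ee_rot: [2.472, -1.933, -0.004]
force: [0.0, -0.4, -0.9]
width: 0.396
```

Emit:
{"method": "jog_arm", "body": {
  "commands": "0.2 0 0 0.1 0 0 0;0.2 0 0 0.09 0 0 0;0.2 -0.009 -0.0465 0 0 0 0.0149;0.2 -0.009 -0.0465 0 0 0 0.0149;0.2 -0.009 -0.0465 0 0 0 0.0149"
}}

```text
clock: 68.55
position: [0.5914, 0.1245, 0.1933]
ee_rot: [-2.724, 1.564, 0.0]
force: [0.2, -0.0, 0.1]
width: 0.396
```

Emit:
{"method": "jog_arm", "body": {
  "commands": "0.2 -0.009 -0.0465 0 0 0 0.0149;0.2 -0.009 -0.0465 0 0 0 0.0149;0.2 -0.009 -0.0465 0 0 0 0.0149;0.2 -0.009 -0.0465 0 0 0 0.0149;0.2 -0.009 -0.0465 0 0 0 0.0149"
}}

```text
clock: 69.05
position: [0.5779, 0.0545, 0.193]
ee_rot: [3.013, -0.89, -0.001]
force: [-1.0, 0.3, -0.5]
width: 0.4
```

Emit:
{"method": "jog_arm", "body": {
  "commands": "0.2 -0.009 -0.0465 0 0 0 0.0149;0.2 -0.009 -0.0465 0 0 0 0.0149;0.2 -0.009 -0.0465 0 0 0 0.0149;0.2 -0.009 -0.0465 0 0 0 0.0149;0.2 -0.009 -0.0465 0 0 0 0.0149"
}}

```text
clock: 69.55
position: [0.5644, -0.0152, 0.1931]
ee_rot: [-3.137, 0.167, 0.0]
force: [0.9, -0.8, -0.2]
width: 0.399
```

Emit:
{"method": "jog_arm", "body": {
  "commands": "0.2 0 0 -0.03 0 0 0;0.2 0 0 -0.03 0 0 0;0.2 0 0 0 0 0 0;0.2 0 0 0 0 0 0;0.2 0 0 0 0 0 0"
}}

```text
clock: 70.05
position: [0.565, -0.0139, 0.1752]
ee_rot: [-3.137, 0.173, -0.0]
force: [0.1, 0.6, -0.2]
width: 0.402
```

```bash
python3 go.py .566,-.0155,.118,-6.5; python3 wings.py 17 | grep wing
```

```text
t 70.0 pos [ 0.565  -0.0139  0.1752] yaw -6.32 down-err [0. 0.] w 0.402 F [ 0.1  0.6 -0.2] j1 0.24 j7 -0.37
shift [ 0.0034 -0.0052 -0.1908] turn [-0.      0.     -0.0005] rows>=1.1 0.0
top wing 47 [0.5996 0.1645 0.1414] 0.1477 dir 17 43
top wing 54 [0.4924 0.0936 0.1406] 0.1473 dir 107 49
side wing 96 [0.6678 0.0613 0.1365] 0.1487 dir 106 57
side wing 130 [ 0.5613 -0.0138  0.1353] 0.1497 dir 83 71
side wing 139 [0.5957 0.168  0.1362] 0.149 dir 17 81
side wing 104 [0.4877 0.0965 0.1385] 0.1485 dir 105 71
```

Emit:
{"method": "jog_arm", "body": {
  "commands": "0.2 0.003 -0.004 -0.06 0 0 0;0.2 0 0 -0.06 0 0 0;0.2 0 0 -0.045 0 0 0;0.2 0 0 -0.025 0 0 0;0.2 0 0 0 0 0 0"
}}

```text
clock: 70.65
position: [0.5652, -0.0159, 0.1173]
ee_rot: [3.137, -0.174, -0.002]
force: [-0.3, 0.3, 0.3]
width: 0.4
```

Emit:
{"method": "jog_arm", "body": {
  "commands": "1 0 0 0 0 0 0;1 0 0 0 0 0 0;1 0 0 0 0 0 0;1 0 0 0 0 0 0;1 0 0 0 0 0 0"
}}

```text
clock: 71.15
position: [0.5651, -0.0159, 0.1186]
ee_rot: [3.137, -0.173, -0.001]
force: [-3.9, 0.4, 5.4]
width: 0.094
```

Emit:
{"method": "jog_arm", "body": {
  "commands": "1 0 0 0 0 0 -0.016;1 0 0 0 0 0 -0.016;1 0 0 0 0 0 -0.016;1 0 0 0 0 0 -0.016;1 0 0 0 0 0 -0.016"
}}

```text
clock: 71.65
position: [0.5648, -0.0158, 0.1186]
ee_rot: [2.993, -0.954, -0.002]
force: [-5.3, 0.2, 6.4]
width: 0.092
```

Emit:
{"method": "jog_arm", "body": {
  "commands": "1 0 0 0 0 0 -0.016;1 0 0 0 0 0 -0.016;1 0 0 0 0 0 -0.016;1 0 0 0 0 0 -0.016;1 0 0 0 0 0 -0.016"
}}

```text
clock: 72.15
position: [0.5646, -0.0156, 0.1185]
ee_rot: [2.661, -1.668, -0.002]
force: [-6.3, 1.5, 6.4]
width: 0.094
```

Emit:
{"method": "jog_arm", "body": {
  "commands": "1 0 0 0 0 0 -0.005;1 0 0 0 0 0 -0.005;1 0 0 0 0 0 -0.004;1 0 0 0 0 0 0;1 0 0 0 0 0 0"
}}

```text
clock: 72.65
position: [0.5646, -0.0155, 0.1186]
ee_rot: [2.589, -1.778, -0.003]
force: [-5.6, 0.4, 6.8]
width: 0.094
```

```bash
python3 go.py; python3 -c "
from cell import status;print(status.observe()['ft_torque'].round(3))"
```

```text
t 72.7 pos [ 0.5646 -0.0155  0.1186] yaw -68.96 down-err [-0.002  0.   ] w 0.094 F [-5.6  0.4  6.8] j1 0.03 j7 -1.34
[ 0.293  1.27  -0.036]
```

Emit:
{"method": "jog_arm", "body": {
  "commands": "1 0 0 0 0 0 -0.004;1 0 0 0 0 0 -0.004;1 0 0 0 0 0 -0.004;1 0 0 0 0 0 0;1 0 0 0 0 0 0"
}}

```text
clock: 73.15
position: [0.5646, -0.0155, 0.1186]
ee_rot: [2.52, -1.874, -0.003]
force: [-6.9, 1.7, 6.3]
width: 0.098
```

```bash
python3 go.py; python3 -c "
from cell import status;print(status.observe()['ft_torque'].round(3))"
```

```text
t 73.2 pos [ 0.5646 -0.0155  0.1186] yaw -73.28 down-err [-0.002  0.   ] w 0.098 F [-6.9  1.7  6.3] j1 0.01 j7 -1.41
[0.317 1.337 0.048]
```

Emit:
{"method": "jog_arm", "body": {
  "commands": "1 0 0 0 0 0 -0.004;1 0 0 0 0 0 -0.004;1 0 0 0 0 0 0;1 0 0 0 0 0 0;1 0 0 0 0 0 0"
}}

```text
clock: 73.65
position: [0.5646, -0.0155, 0.1186]
ee_rot: [2.473, -1.935, -0.002]
force: [-5.6, 0.4, 7.0]
width: 0.097
```

```bash
python3 go.py; python3 -c "
from cell import status;print(status.observe()['ft_torque'].round(3))"
```

```text
t 73.7 pos [ 0.5646 -0.0155  0.1186] yaw -76.09 down-err [-0.002  0.   ] w 0.097 F [-5.6  0.4  7. ] j1 0.01 j7 -1.45
[0.226 1.325 0.599]
```

At the stop. I'll release, back away and run the final checks.

Emit:
{"method": "jog_arm", "body": {
  "commands": "0.2 0 0 0 0 0 0;0.2 0 0 0 0 0 0;0.2 0 0 0 0 0 0;0.2 0 0 0 0 0 0;0.2 0 0 0.06 0 0 0"
}}

```text
clock: 74.15
position: [0.5642, -0.0162, 0.1344]
ee_rot: [2.47, -1.937, -0.005]
force: [0.4, 0.9, 1.2]
width: 0.395
```

Emit:
{"method": "jog_arm", "body": {
  "commands": "0.2 0 0 0.1 0 0 0;0.2 0 0 0.12 0 0 0;0.2 -0.04 -0.1 0.1 0 0 0;0.2 -0.05 -0.14 0.05 0 0 0;0.2 -0.05 -0.14 0.05 0 0 0"
}}

```text
clock: 74.65
position: [0.5235, -0.1309, 0.2634]
ee_rot: [-2.473, 1.936, -0.002]
force: [0.3, -1.9, 0.1]
width: 0.401
```

Emit:
{"method": "jog_arm", "body": {
  "commands": "0.2 -0.05 -0.14 0 0 0 0;0.2 -0.05 -0.14 0 0 0 0;0.2 -0.03 -0.1 0 0 0 0;0.2 0 0 0 0 0 0;0.2 0 0 0 0 0 0"
}}

```text
clock: 75.15
position: [0.4844, -0.2446, 0.2621]
ee_rot: [-2.47, 1.94, 0.0]
force: [0.1, 0.8, -0.5]
width: 0.405
```

Emit:
{"method": "jog_arm", "body": {
  "commands": "0.2 0 0 0 0 0 0;0.2 0 0 0 0 0 0;0.2 0 0 0 0 0 0;0.2 0 0 0 0 0 0;0.2 0 0 0 0 0 0"
}}

```text
clock: 75.65
position: [0.4848, -0.2437, 0.2621]
ee_rot: [2.473, -1.937, 0.0]
force: [-0.0, -1.2, 0.7]
width: 0.401
```

```bash
python3 go.py; python3 wings.py 18; python3 lidjar.py | grep -E "lid|tab"
python3 - <<'E'
from h import *
save(grab('side'),'fin.png')
E
```

```text
t 75.7 pos [ 0.4848 -0.2437  0.2621] yaw -76.15 down-err [-0. -0.] w 0.401 F [-0.  -1.2  0.7] j1 0.36 j7 -0.96
top wing 62 [0.6723 0.0584 0.1394] 0.1489 dir 105 52
top wing 48 [0.5994 0.1644 0.1418] 0.1497 dir 16 42
top wing 47 [ 0.5651 -0.0149  0.1426] 0.1482 dir 15 45
top wing 53 [0.4922 0.0934 0.1408] 0.1492 dir 106 47
top bar 129 ((0.5818548798561096, 0.07484906911849976), (0.08379470556974411, 0.014000901952385902), 79.90754699707031) [0.15834406 0.16132492 0.16359814]
top disc plane [ 0.00143232 -0.00073726  0.10947404] 2171
side wing 96 [0.668  0.0614 0.1365] 0.1485 dir 105 58
side wing 142 [ 0.5616 -0.0136  0.135 ] 0.1485 dir 18 75
side wing 142 [0.5958 0.1679 0.1359] 0.1476 dir 19 78
side wing 109 [0.4882 0.0957 0.1386] 0.1498 dir 106 74
side bar 200 ((0.5799838900566101, 0.07746878266334534), (0.08164317905902863, 0.013438621535897255), 80.59017181396484) [0.15420149 0.1615513  0.16432146]
side disc plane [ 0.01188355 -0.02728509  0.11033106] 1768
top lid [ 0.65248477 -0.1563241   0.01068179] 0.0023855820419177343
tab 30 [ 0.70033662 -0.15603965  0.0437489 ] 0.14118965220194427
side lid [ 0.64727104 -0.15972431  0.01266233] 0.0018890026359258511
tab 76 [ 0.63594333 -0.08167947  0.08705794] 0.14830374192208448
```

View pics/fin.png

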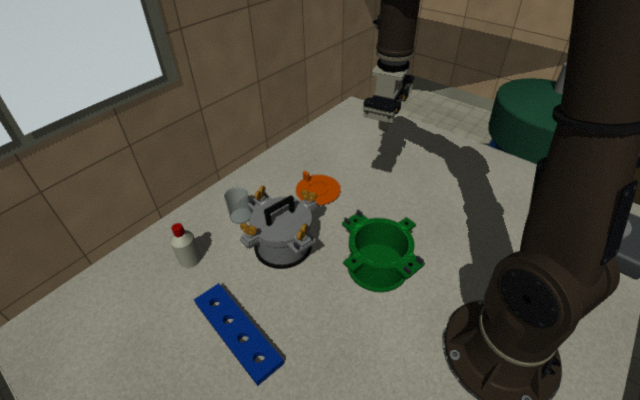

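```bash
python3 -c "
from cell import arm; print(arm.sign_off())"
```

```text
the job is handed in; nothing more can be done
None
```

The job is done and handed in at about 76 s of the 210 s allowed. No verdict was given, so the results below are my own checks.

**What was done**
- **Lid:** I tipped the dust lid by its tab over the jar and laid it flat on the bench beside it.
- **Balls:** Only two were present, and both went into the jar. The second came to rest balanced on the first, so I nudged it off. The depth images then showed both lying on the jar floor.
- **Cover:** I set it in the forks and let it go.
- **Screws:** The first pass was 1 rad on each, starting with one opposite pair and then the other. The second pass took each to its stop, again in opposite pairs.

**Last checks**
- **Screws:** The wrist torque rose by about 0.5–0.8 N m at the end of each screw. The blades ended about 120–127° from where they started, roughly 2.1–2.2 rad.
- **Cover:** The disc top is level at z = 0.110 m, which is home. The ears line up with the forks to about 1°.
- **Lid, bystanders and arm:** The lid lies flat. The beaker and bottle look upright and unmoved in the last picture, though I did not measure them. The gripper is clear of everything.

**Small disagreement:** The cameras put the cover's axis about 3 mm from the jar's, while the arm's position at release put it within 1 mm. Either is inside the 7 mm limit. The side camera's disc-plane fit also showed a tilt of about 0.03 rad. The top camera showed under 0.002 rad, and the side reading did not change through the screw work, so I took it as camera bias.

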